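# Change over a mould-insert leak tester

### The job

The inserts in the leak tester have passed: turn the air valve knob back anticlockwise until it clicks off, release the cam lever, take them out and push each one through the spring flap into the wash box, and lay every fresh insert from the mat the right way up in a lane of its own with its port end to the seal. With that changeover complete, flip the lever over so that it snaps shut and clamps them, then turn the valve knob clockwise until it clicks into test. Leave the mallet, the hex key and the can alone.

Things in the scene. Friction and masses are not known exactly. Their poses are not given: they have to be found in the camera images.
- tester: Leak tester bolted to the bench: grey plate 210 x 340 mm, 12 mm thick. Origin on the bench under it; x away from the robot, y left, z up. An aluminium manifold on its near side (top 42 mm above bench) carries three seals facing +x, each at the near end of a lane. Beyond the lanes is a clamp bar. Black-knobbed valve at the near right corner, gauge (41 mm tall) at the near left, cam lever at the far side.
- lever (a joint): Cam lever, turning about an upright pin. 0 = clamped (handle points 65 degrees left of the tester's +x), 1.6 rad = open (27 degrees right of +x); grows clockwise from above. Over-centre spring: dead point at 0.25 rad, to either side of it the lever snaps to that end and stays. At most 0.9 N m (10 N at the grip) to push it over, either way.
- lever_pivot (a point): Point on the axis of the lever's pin at the height of the handle's centreline (74 mm above the bench); axes as the tester's.
- lever_grip (a point): Middle of the lever's black round handle, 90 mm from the pin, 74 mm above the bench; its x points outwards along the handle. Handle 19 mm thick, level, from 60 to 130 mm from the pin; nothing near it stands higher than 42 mm but the hub within 20 mm of the pin.
- knob (a joint): Air valve knob. 0 = test (clockwise stop), where it starts; 1.2 rad = off (anticlockwise stop, seen from above). Detented: dead point at 0.4 rad; resists with up to 0.13 N m either way until it clicks past that, then goes on to the stop by itself and stays; let go before, it springs back.
- knob_grip (a point): Middle of the valve knob's bar grip, on the knob's axis, 64 mm above the bench; axes as the tester's (they do not turn). Bar 46 mm long, 12 mm wide, 50 to 74 mm above the bench; along x when off (1.2), turned 1.2 rad clockwise from that in test (0).
- washbox: Closed blue wash box with a clear lid. Origin on the bench under its front face; x into the box, z up. Box x 0 to 240, y -64 to 64 mm, top 134 mm above the bench. In its face a port 46 mm wide, 36 mm tall, its sill 85 mm above the bench, shut by a spring flap. Inside, a slick 26 degree slide begins at x = 4 mm: a part pushed in past its balance point slips down to the back by itself.
- sill (a point): On top of the loading shelf before the port (85 mm above the bench), on its centreline, 50 mm in front of the box's face; axes as the wash box's. Shelf of slick plastic 97 mm long, between two guides 8 mm tall and 48 mm apart.
- flap (a joint): Spring flap of the port, grey plastic, 43 x 35 mm, hinged along the port's top edge. 0 = shut, grows as it swings inwards (to 1.5 rad); weak spring (about 0.015 N m fully open).
- mallet: Bystander: copper-headed mallet lying on the bench (head 75 mm long, 38 mm thick; handle 150 mm). Origin on the bench under the head. Leave it alone.
- tkey: Bystander: dark steel T-handle hex key, 150 mm, lying on the bench; origin at its middle. Leave it alone.
- spray_can: Bystander: upright metal can, 60 mm across, 150 mm tall. Origin under its foot. Leave it alone.
- seal1 (a point): Centre of the face of lane 1's rubber seal, 23 mm above the bench, 11 mm above the lane's floor; axes as the tester's, +x along the lane. The lane runs between two guides 38 mm apart, 6 mm tall, 54 mm long; lanes are 80 mm apart. Clamp bar (42 mm tall) 56 mm from it when clamped, 67 mm when open: it pushes the insert home.
- seal2 (a point): Centre of the face of lane 2's rubber seal, 23 mm above the bench, 11 mm above the lane's floor; axes as the tester's, +x along the lane. The lane runs between two guides 38 mm apart, 6 mm tall, 54 mm long; lanes are 80 mm apart. Clamp bar (42 mm tall) 56 mm from it when clamped, 67 mm when open: it pushes the insert home.
- seal3 (a point): Centre of the face of lane 3's rubber seal, 23 mm above the bench, 11 mm above the lane's floor; axes as the tester's, +x along the lane. The lane runs between two guides 38 mm apart, 6 mm tall, 54 mm long; lanes are 80 mm apart. Clamp bar (42 mm tall) 56 mm from it when clamped, 67 mm when open: it pushes the insert home.
- tested1_mid (a point): Tested steel insert, block 56 x 32 x 22 mm with a step 34 x 18 x 8 mm on top, 0.3 kg. Clamped in a lane of the tester at the start; absent ones are None. Point: block's centre, 11 mm above its underside; x along its length, y across, z up; its port end (brass ring, black hole) is its own -x. 
- tested2_mid (a point): Tested steel insert, block 56 x 32 x 22 mm with a step 34 x 18 x 8 mm on top, 0.3 kg. Clamped in a lane of the tester at the start; absent ones are None. Point: block's centre, 11 mm above its underside; x along its length, y across, z up; its port end (brass ring, black hole) is its own -x. 
- tested3_mid (a point): Tested steel insert, block 56 x 32 x 22 mm with a step 34 x 18 x 8 mm on top, 0.3 kg. Clamped in a lane of the tester at the start; absent ones are None. Point: block's centre, 11 mm above its underside; x along its length, y across, z up; its port end (brass ring, black hole) is its own -x. 
- fresh1_mid (a point): Fresh steel insert, block 56 x 32 x 22 mm with a step 34 x 18 x 8 mm on top, 0.3 kg. On the rubber mat beside the tester at the start, turned up to 0.5 rad, port end towards the robot; absent ones are None. Point: block's centre, 11 mm above its underside; x along its length, y across, z up; its port end (brass ring, black hole) is its own -x. 
- fresh1_port (a point): Centre of the port in the end face of fresh1, 28 mm from its centre along its own -x.
- fresh2_mid (a point): Fresh steel insert, block 56 x 32 x 22 mm with a step 34 x 18 x 8 mm on top, 0.3 kg. On the rubber mat beside the tester at the start, turned up to 0.5 rad, port end towards the robot; absent ones are None. Point: block's centre, 11 mm above its underside; x along its length, y across, z up; its port end (brass ring, black hole) is its own -x. 
- fresh2_port (a point): Centre of the port in the end face of fresh2, 28 mm from its centre along its own -x.
- fresh3_mid (a point): Fresh steel insert, block 56 x 32 x 22 mm with a step 34 x 18 x 8 mm on top, 0.3 kg. On the rubber mat beside the tester at the start, turned up to 0.5 rad, port end towards the robot; absent ones are None. Point: block's centre, 11 mm above its underside; x along its length, y across, z up; its port end (brass ring, black hole) is its own -x. 
- fresh3_port (a point): Centre of the port in the end face of fresh3, 28 mm from its centre along its own -x.
Mind the look-alikes: they are no part of the job. What is shaped like the part that bears tested1_mid but turquoise is not meant.

How it is judged:
By the outcome, as a careful person would: the job done as asked, in the order asked, and still so for the second after the job is handed in, with the robot touching nothing.
Of tested1, tested2, tested3 only 2 to 3 are there at a start; the rules pass over those that are not, and their reading is None.
Of fresh1, fresh2, fresh3 only 2 to 3 are there at a start; the rules pass over those that are not, and their reading is None.
At some moment in a run one of fresh1, fresh2, fresh3 may be knocked a few centimetres aside while the robot is not near it.
It also fails if it takes over 210 s, if anything falls off the work surface, if the arm or the gripper's body presses on something with over 40 N, if the wrist force passes 120 N, or if a joint passes its speed limit or range.

### The arm

A 6-joint arm with a two-finger parallel gripper is mounted at the origin on the work surface. World frame = base frame: x ahead of the robot, y to its left, z up, the work surface at z = 0. Lengths are in m, angles in rad, forces in N, time in s.
With the tool pointing down it reaches from about 0.325 to 0.9 m from the base axis. Payload 6.1 kg.
Tool frame: the origin (TCP) lies where the fingers leave the gripper's body, on its centre line; the fingertips stand 70 mm ahead of it and the grasp point (between the pads) lies 51 mm ahead of it; z points along the fingers, y is the direction in which the jaws open and shut (so a half turn about z gives the same grasp; the last joint's range is limited). The gripper opens to 87 mm and grips with 3 to 60 N. Pads are 19 mm wide; open, the fingers measure 117 mm over their backs; the gripper's body (75 mm by 190 mm) begins 51 mm behind the grasp point.
Start: joints at [1.156, 0.22, 1.526, -0, 1.395, -0.126], TCP at [0.178, 0.599, 0.292] pointing down, gripper open.
Joint ranges: [-2.98, 2.98], [-0.91, 2.08], [0.09, 2.57], [-1.24, 4.39], [0.2, 2.65], [-2.68, 2.68]. Speed limits (rad/s): [2.57, 2.57, 3.01, 3.14, 3.14, 3.14].

### API

Orientations are given as a unit quaternion [x, y, z, w].
In Python, from bench import status, optics, finish_job gives the robot as it stands.
- The arm moves only by the tool carry_out, never from a script. Its argument "deltas" is a list of rows, each a list of 5 numbers: the finger opening in mm, from 0 to 87, then the shift along the world's x, y, z in mm, then the turn about the world's z in degrees. In form: [[hand, x, y, z, spin], ...]. A call has 1 to 12 rows; each row is the pose to reach, as a shift and turn from the pose commanded when the call began; what a row does not reach only later rows make up. A row lasts 1/8 s, in which the tool goes at most 62.5 mm and 10.7 degrees, less where a joint would pass 70% of its speed; a pose out of reach is approached as far as the arm can. A call with a gripper value outside its range is refused whole. The fingers move at their own pace and stop on an object; "grip_force" is the grip in N (left out, the last holds). Time passes only in rows, so rows that repeat a pose let the fingers close. It gives the time, the measured TCP pose, the force and the opening at its end, in the units of the state.
- status.observe(): the state, without advancing time (a new reading comes with each control period).
- optics.get_image(name): name is "side" or "top"; returns a dict with "pixels" (480x640x3 uint8, blue, green, red), "intrinsics" (3x3 intrinsics, pixels), "pose" (4x4, takes a point from camera to world coordinates). Camera axes: x right, y down, z forward; pixel columns grow to the right and rows downward; lengths in m; the calibration is good to about 2 mm. A picture is of the moment at which its call begins. There is no depth.
- finish_job(): hands the job in, once; it reports no verdict.
Trained networks look in a picture, given as the dict that the camera call returned (one of the last four; its "shot" number tells which), for a name from the list of things; names that differ only in an ending like _2 or _b are one class to them, and where a whole thing is asked for, a point or a joint stands for the part that bears it (a point fixed in the world has none). Each returns a list of dicts, best first, with "conf" (0 to 1); they miss things now and then, are a little off and sometimes report something else, mostly with a low value. They report only what shows in the picture. A call takes as long as a camera call. They do not tell look-alikes from the thing itself.
- optics.look_for(picture, target): "bbox" ([left, top, right, bottom] in pixels, round what is visible of it).
- optics.outline_of(picture, target): "pixels" (480x640 bool, what is visible of it) and "bbox" ([left, top, right, bottom] in pixels, round what is visible of it).
- optics.tip_of(picture, target): "at" ([column, row] in pixels: a listed point, or the origin of a listed thing).
The state is a dict: "time_s": time; "q": joint angles; "joint_velocities": joint speeds; "joint_efforts": joint torques, N m; "tcp_pos": TCP position; "orientation": TCP orientation; "contact_force": force on the tool from outside, world axes, zero at the start; "moment": the same for the moment, N m; "opening": finger opening in m.
Only numpy, scipy, OpenCV 4.12 (cv2) and the standard library are available. Lean on these libraries where they do the work, as an engineer would, in place of code of your own. Each camera call takes 0.05 s, during which the arm holds its last target.

## Working session

There is one attempt and no reset: what is moved stays moved. The work goes in short steps, Python scripts to look and compute and a tool call to move; the robot and the scene stay as the last step left them, time stands still between calls to the robot, and variables do not carry over. Pictures are saved under pics/ and viewed, and the job is handed in when it is done.

Besides the shell and the picture viewer there is one more tool, called after "Request:" as name([rows], argument=value, ...), one row to a line, values as JSON. carry_out: Moves the arm, as the interface text tells. Its arguments: {"type":"object","properties":{"deltas":{"type":"array"},"grip_force":{"type":"number"}},"required":["deltas"]}

```bash
ls; mkdir -p pics; cat > h.py <<'E'
import numpy as np, cv2
from bench import status, optics
def shot(n,f=None):
    p=optics.get_image(n)
    if f: cv2.imwrite('pics/'+f+'.png',np.array(p['pixels']))
    return p
def ray(p,px):
    K=np.array(p['intrinsics']);T=np.array(p['pose'])
    d=T[:3,:3]@np.linalg.inv(K)@np.array([px[0],px[1],1.]);return T[:3,3],d
def atz(p,px,z):
    o,d=ray(p,px);return o+d*(z-o[2])/d[2]
def proj(p,X):
    K=np.array(p['intrinsics']);T=np.array(p['pose'])
    c=T[:3,:3].T@(np.array(X)-T[:3,3]);u=K@c;return u[:2]/u[2]
def tri(ps,pxs):
    A=np.zeros((3,3));b=np.zeros(3)
    for p,x in zip(ps,pxs):
        o,d=ray(p,x);d=d/np.linalg.norm(d);M=np.eye(3)-np.outer(d,d);A+=M;b+=M@o
    return np.linalg.solve(A,b)
E
python3 - <<'E'
from h import *
a=shot('top','t0');b=shot('side','s0')
print(np.round(a['pose'],3),np.round(b['pose'],3),a['intrinsics'])
H={'lever_pivot':.074,'lever_grip':.074,'knob_grip':.064,'sill':.085,'washbox':0,'tester':0,'seal1':.023,'seal2':.023,'seal3':.023,'tested1_mid':.023,'tested2_mid':.023,'tested3_mid':.023,'fresh1_mid':.013,'fresh2_mid':.013,'fresh3_mid':.013,'fresh1_port':.013,'fresh2_port':.013,'fresh3_port':.013,'mallet':0,'tkey':0.005,'spray_can':0}
for n,z in H.items():
    for nm,p in(('top',a),('side',b)):
        r=optics.tip_of(p,n)
        print(n,nm,[(round(x['conf'],2),np.round(x['at']).tolist(),np.round(atz(p,x['at'],z)*1000).tolist()) for x in r[:4]])
s=status.observe();print(s['time_s'],s['tcp_pos'],s['orientation'],s['contact_force'])
E
```

```text
pics
[[ 0.008 -0.986  0.166  0.393]
 [-0.999 -0.013 -0.032  0.089]
 [ 0.034 -0.166 -0.986  1.195]
 [ 0.     0.     0.     1.   ]] [[ 0.932 -0.294  0.213  0.29 ]
 [-0.363 -0.729  0.581 -0.646]
 [-0.016 -0.618 -0.786  1.056]
 [ 0.     0.     0.     1.   ]] [[515.71363766   0.         319.62533414]
 [  0.         515.71363766 241.63190712]
 [  0.           0.           1.        ]]
lever_pivot top [(0.85, [348.0, 252.0], [561.0, -9.0, 74.0])]
lever_pivot side [(0.79, [344.0, 267.0], [561.0, -19.0, 74.0]), (0.7, [302.0, 290.0], [448.0, -44.0, 74.0]), (0.37, [320.0, 313.0], [466.0, -115.0, 74.0])]
lever_grip top [(0.58, [313.0, 231.0], [607.0, 67.0, 74.0])]
lever_grip side [(0.55, [344.0, 236.0], [597.0, 68.0, 74.0]), (0.54, [249.0, 202.0], [409.0, 268.0, 74.0])]
knob_grip top [(0.78, [413.0, 313.0], [427.0, -153.0, 64.0])]
knob_grip side [(0.87, [305.0, 336.0], [416.0, -151.0, 64.0]), (0.17, [315.0, 316.0], [453.0, -113.0, 64.0])]
sill top [(0.64, [480.0, 285.0], [489.0, -298.0, 85.0]), (0.57, [352.0, 250.0], [562.0, -18.0, 85.0]), (0.49, [301.0, 162.0], [759.0, 96.0, 85.0])]
sill side [
[... 2822 characters left out ...]
1, [239.0, 201.0], [393.0, 339.0, 13.0]), (0.62, [303.0, 185.0], [579.0, 328.0, 13.0])]
fresh3_port top [(0.43, [134.0, 256.0], [553.0, 474.0, 13.0])]
fresh3_port side []
mallet top [(0.56, [351.0, 166.0], [780.0, -25.0, 0.0])]
mallet side [(0.86, [423.0, 259.0], [781.0, -26.0, 0.0]), (0.25, [312.0, 315.0], [460.0, -72.0, 0.0])]
tkey top [(0.91, [300.0, 163.0], [783.0, 100.0, 5.0])]
tkey side [(0.54, [402.0, 225.0], [780.0, 94.0, 5.0])]
spray_can top [(0.59, [132.0, 257.0], [552.0, 483.0, 0.0])]
spray_can side [(0.64, [274.0, 155.0], [544.0, 493.0, 0.0])]
2.2 [0.17802283 0.59912935 0.29227871] [1.43915917e-01 9.89589919e-01 4.04941254e-05 1.20598663e-05] [ 0.10685419 -0.1584036  -0.58463305]
```

View pics/t0.png

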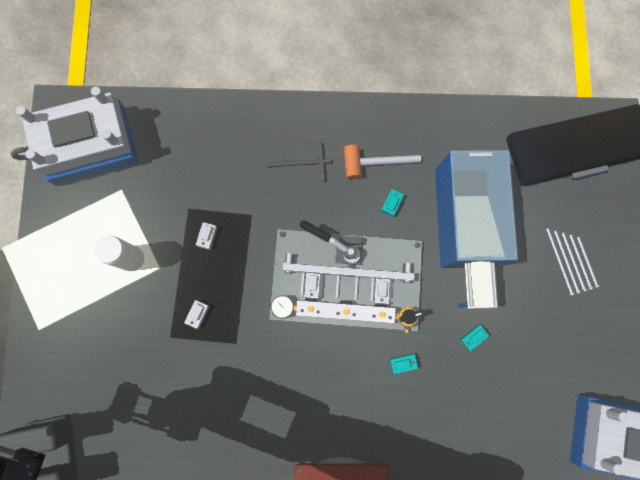

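View pics/s0.png

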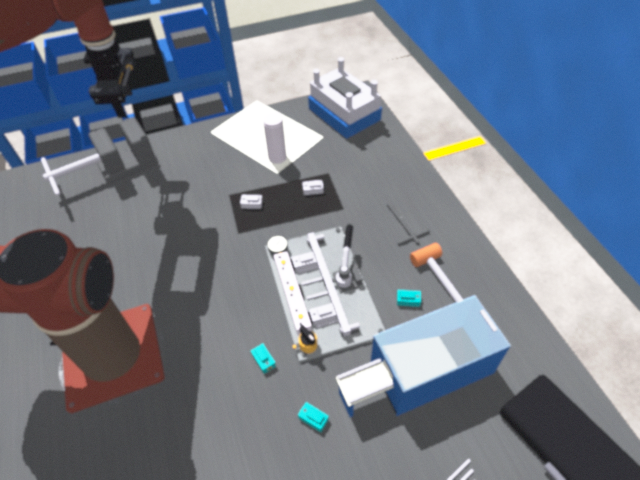

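```bash
python3 - <<'E'
import cv2
a=cv2.imread('pics/t0.png')[220:350,270:440];cv2.imwrite('pics/t0c.png',cv2.resize(a,None,fx=4.5,fy=4.5,interpolation=2))
a=cv2.imread('pics/s0.png')[200:350,260:420];cv2.imwrite('pics/s0c.png',cv2.resize(a,None,fx=4,fy=4,interpolation=2))
E
```

```text
(no output)
```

View pics/t0c.png

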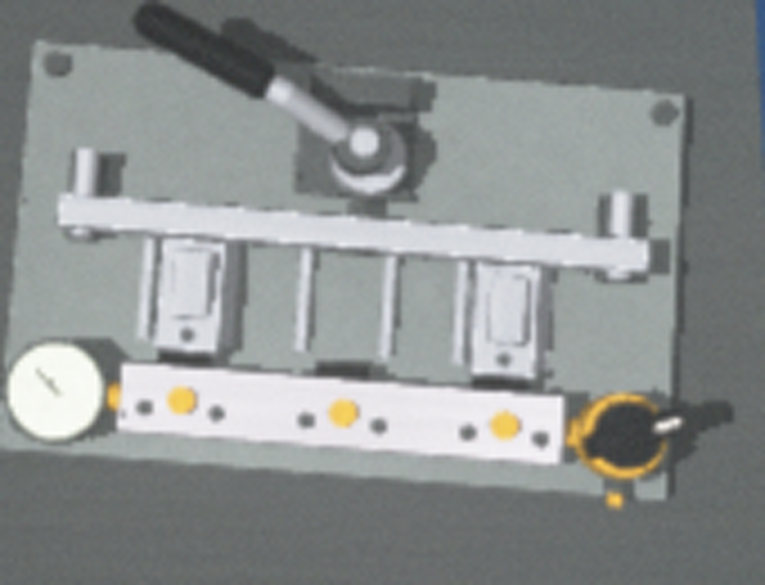

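View pics/s0c.png

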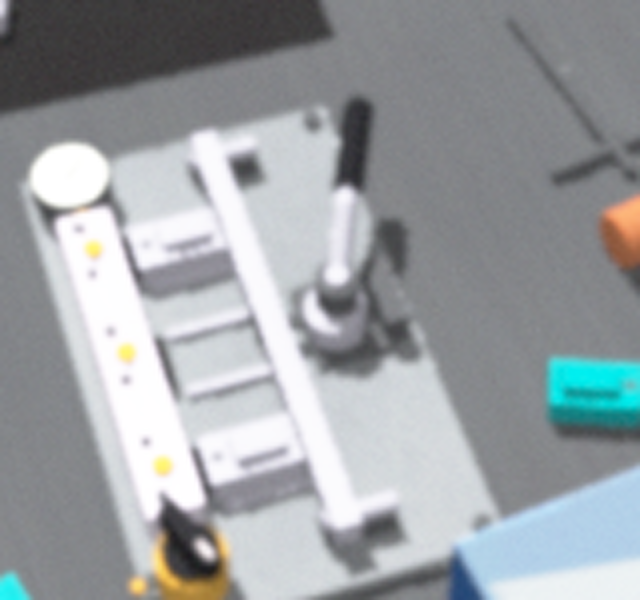

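```bash
python3 - <<'E'
from h import *
from scipy.optimize import least_squares
a=shot('top');b=shot('side')
t=lambda x,y:(270+x/4.5,220+y/4.5)
s=lambda x,y:(260+x/4,200+y/4)
C={'FL':(105,170,12),'FR':(105,-170,12),'NR':(-105,-170,12),'NL':(-105,170,12)}
obs=[(a,'FL',t(35,40)),(a,'FR',t(688,95)),(a,'NR',t(668,498)),(a,'NL',t(0,450)),(b,'FL',s(318,108)),(b,'NL',s(22,185)),(b,'FR',s(498,520))]
def W(v,P):
    c,s_=np.cos(v[2]),np.sin(v[2]);return np.array([v[0]+(c*P[0]-s_*P[1])/1e3,v[1]+(s_*P[0]+c*P[1])/1e3,P[2]/1e3])
for sub in (obs[:4],obs[4:],obs):
    f=lambda v:np.concatenate([proj(p,W(v,C[n]))-np.array(px) for p,n,px in sub])
    r=least_squares(f,[.5,-.02,0]);print(np.round(r.x,4),np.round(r.fun,1))
v=r.x;c,s_=np.cos(v[2]),np.sin(v[2])
inv=lambda X:np.round([c*(X[0]-v[0])+s_*(X[1]-v[1]),-s_*(X[0]-v[0])+c*(X[1]-v[1]),X[2]],4)*1000
g={}
for n in ['lever_pivot','lever_grip','knob_grip','sill']:
    X=tri((a,b),[optics.tip_of(p,n)[0]['at'] for p in(a,b)]);print(n,np.round(X,3),inv(X))
for nm,px,z in [('mani NL',t(122,362),.042),('mani NRf',t(567,398),.042),('mani nr',t(560,465),.042),('mani nl',t(118,430),.042),('gold1',t(183,400),.042),('gold2',t(344,413),.042),('gold3',t(505,426),.042),('t1port',t(187,335),.034),('t3',t(504,360),.034),('barL',t(60,197),.042),('barR',t(648,243),.042),('hub',t(363,140),.085)]:
    X=atz(a,px,z);print(nm,np.round(X,3),inv(X))
E
```

```text
[ 0.5048 -0.0148 -0.0673] [ 0.1  0.1 -0.2 -0.5  0.4  0.6 -0.3 -0.2]
[ 0.5055 -0.0105 -0.0625] [-0.2 -2.3 -2.1 -2.   2.1  2.9]
[ 0.5049 -0.0134 -0.0646] [-0.6  0.2 -0.9 -0.8 -0.1  0.3 -0.8 -0.   0.1 -1.4 -1.9 -1.2  2.3  4.2]
lever_pivot [ 0.562 -0.018  0.071] [57.4 -1.  71.2]
lever_grip [0.603 0.068 0.068] [92.6 87.2 68. ]
knob_grip [ 0.423 -0.149  0.055] [ -72.9 -140.2   54.5]
sill [ 0.488 -0.301  0.091] [   1.8 -287.9   90.7]
mani NL [0.454 0.1   0.042] [-58.  110.1  42. ]
mani NRf [ 0.438 -0.121  0.042] [ -59.4 -111.2   42. ]
mani nr [ 0.406 -0.116  0.042] [ -92.4 -109.3   42. ]
mani nl [0.421 0.102 0.042] [-91.3 109.5  42. ]
gold1 [0.436 0.07  0.042] [-74.4  78.7  42. ]
gold2 [ 0.43  -0.01   0.042] [-74.9  -1.1  42. ]
gold3 [ 0.424 -0.089  0.042] [-75.4 -81.1  42. ]
t1port [0.468 0.068 0.034] [-41.8  79.   34. ]
t3 [ 0.457 -0.091  0.034] [-42.5 -80.1  34. ]
barL [0.536 0.132 0.042] [ 21.4 147.5  42. ]
barR [ 0.516 -0.163  0.042] [  20.8 -148.3   42. ]
hub [ 0.56  -0.015  0.085] [55.2  1.7 85. ]
```

Request:
carry_out([
  [87, 245, -748, -60, -56],
  [87, 245, -748, -60, -56],
  [87, 245, -748, -60, -56],
  [87, 245, -748, -60, -56],
  [87, 245, -748, -60, -56],
  [87, 245, -748, -60, -56],
  [87, 245, -748, -60, -56],
  [87, 245, -748, -60, -56],
  [87, 245, -748, -60, -56],
  [87, 245, -748, -60, -56],
  [87, 245, -748, -60, -56],
  [87, 245, -748, -60, -56],
], grip_force=30)

```text
time_s: 4.2
tcp_pos: [0.4112, -0.1139, 0.2356]
orientation: [0.592, 0.806, 0.0, 0.001]
contact_force: [0.3, 0.7, 0.4]
opening: 0.0869
```

Request:
carry_out([
  [50, 0, 0, 0, 0],
  [50, 0, 0, 0, 0],
])

```text
time_s: 4.45
tcp_pos: [0.4104, -0.1115, 0.235]
orientation: [0.592, 0.806, 0.0, -0.001]
contact_force: [-0.2, 0.1, -0.4]
opening: 0.0743
```

```bash
cat >> h.py <<'E'
def st():
    s=status.observe();q=s['orientation'];psi=np.degrees(np.arctan2(q[1]**2-q[0]**2,2*q[0]*q[1]))
    print('t',round(s['time_s'],2),'tcp',np.round(np.array(s['tcp_pos'])*1000,1),'psi',round(psi,1),'F',np.round(s['contact_force'],1),'M',np.round(s['moment'],2),'op',round(s['opening']*1000,1),'q',np.round(s['q'],2))
E
python3 -c "
from h import *
st()
a=shot('top','t1');b=shot('side','s1')
for n in ['knob_grip']:
    print([ (optics.tip_of(p,n)[:2]) for p in (a,b)])
for n,f in (('t1',(360,260,450,350)),('s1',(240,260,360,380))):
    x0,y0,x1,y1=f;c=cv2.imread('pics/%s.png'%n)[y0:y1,x0:x1];cv2.imwrite('pics/%sc.png'%n,cv2.resize(c,None,fx=5,fy=5,interpolation=2))
"
```

```text
t 4.45 tcp [ 410.4 -111.5  235. ] psi 17.4 F [-0.2  0.1 -0.4] M [-0.04  0.11  0.02] op 74.3 q [-0.45 -0.23  2.08  0.    1.29 -0.75]
[[{'at': [411.4, 316.0], 'conf': 0.73}, {'at': [348.9, 282.2], 'conf': 0.19}], [{'at': [306.4, 335.0], 'conf': 0.89}, {'at': [342.4, 268.9], 'conf': 0.5}]]
```

View pics/s1c.png

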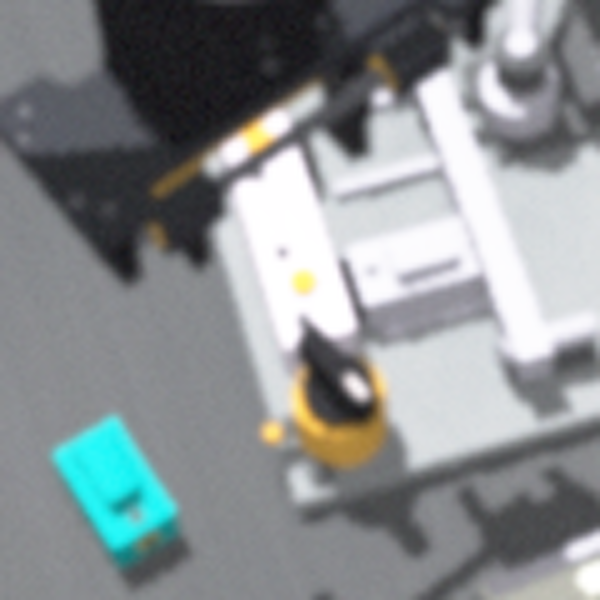

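View pics/t1c.png

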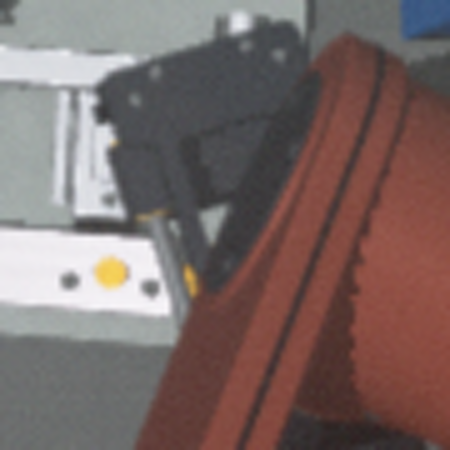

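```bash
python3 -c "
from h import *
b=shot('side')
for px in [(301,324),(312,338),(315,341)]:
    print(atz(b,px,.074))
a=np.radians(-72.6)
for s in(-1,1):
    print(proj(b,[.423+s*.023*np.cos(a),-.149+s*.023*np.sin(a),.074]))
"
```

```text
[ 0.41670793 -0.12502659  0.074     ]
[ 0.42742835 -0.16562276  0.074     ]
[ 0.4309512 -0.1746285  0.074    ]
[301.05662367 324.8553977 ]
[313.93093787 339.71304016]
```

Request:
carry_out([
  [50, 13, -37, -50, 0],
  [50, 13, -37, -50, 0],
  [50, 13, -37, -105, 0],
  [50, 13, -37, -105, 0],
  [50, 13, -37, -105, 0],
  [0, 13, -37, -105, 0],
  [0, 13, -37, -105, 0],
  [0, 13, -37, -105, 0],
  [0, 13, -37, -105, 0],
  [0, 13, -37, -105, 0],
], grip_force=25)

```text
time_s: 5.95
tcp_pos: [0.4233, -0.1488, 0.1303]
orientation: [0.592, 0.806, -0.001, -0.001]
contact_force: [-2.5, -0.4, 2.3]
opening: 0.0116
```

```bash
python3 -c "
from h import *
st()"
```

```text
t 5.95 tcp [ 423.3 -148.8  130.3] psi 17.5 F [-2.5 -0.4  2.3] M [-0.19  0.62 -0.05] op 11.6 q [-0.51 -0.01  2.11 -0.    1.05 -0.82]
```

Gripped the bar (11.6 mm). Turn anticlockwise.

Request:
carry_out([
  [0, 0, 0, 0, 10],
  [0, 0, 0, 0, 20],
  [0, 0, 0, 0, 30],
  [0, 0, 0, 0, 40],
  [0, 0, 0, 0, 50],
  [0, 0, 0, 0, 60],
  [0, 0, 0, 0, 69],
  [0, 0, 0, 0, 69],
  [0, 0, 0, 0, 69],
])

```text
time_s: 7.08
tcp_pos: [0.4246, -0.1469, 0.1303]
orientation: [0.031, 1.0, 0.002, 0.001]
contact_force: [4.5, 9.3, 2.6]
opening: 0.0119
```

```bash
python3 -c "
from h import *
st()"
```

```text
t 7.08 tcp [ 424.6 -146.9  130.3] psi 86.4 F [4.5 9.3 2.6] M [ 1.5  -0.61 -0.13] op 11.9 q [-0.51 -0.01  2.11  0.    1.05 -2.02]
```

Request:
carry_out([
  [45, 0, 0, 0, 0],
  [45, 0, 0, 0, 0],
  [45, 0, 0, 40, 0],
  [30, 0, 0, 80, 0],
  [0, 150, 220, 80, -25],
  [0, 150, 220, 80, -25],
  [0, 150, 220, 80, -25],
  [0, 150, 220, 80, -25],
  [0, 150, 220, 80, -25],
  [0, 150, 220, 80, -25],
  [0, 150, 220, 80, -25],
])

```text
time_s: 8.45
tcp_pos: [0.5732, 0.0708, 0.2097]
orientation: [0.247, 0.969, -0.0, -0.001]
contact_force: [0.0, -0.8, 0.5]
opening: 0.0009
```

```bash
python3 -c "
from h import *
st()
a=shot('top','t2');b=shot('side','s2')
x0,y0,x1,y1=240,200,400,350;c=cv2.imread('pics/s2.png')[y0:y1,x0:x1];cv2.imwrite('pics/s2c.png',cv2.resize(c,None,fx=4,fy=4,interpolation=2))
"
```

```text
t 8.45 tcp [573.2  70.8 209.7] psi 61.5 F [ 0.  -0.8  0.5] M [ 0.01  0.03 -0.03] op 0.9 q [-0.01  0.18  1.73 -0.    1.23 -1.09]
```

View pics/s2c.png

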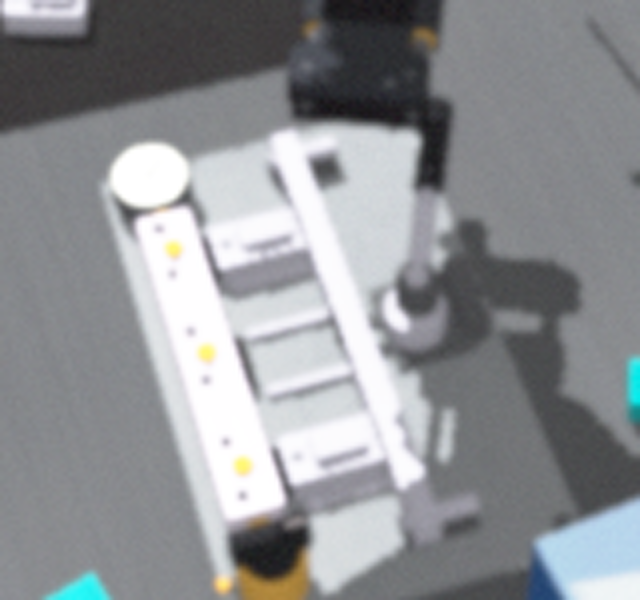

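View pics/t2.png

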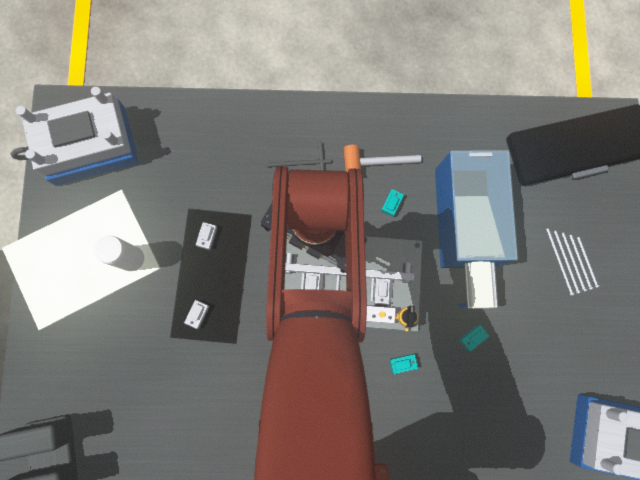

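Request:
carry_out([
  [0, 0, 2, -45, 0],
  [0, 0, 2, -85, 0],
  [0, 0, 2, -85, 0],
  [0, 12, -6, -85, 0],
  [0, 21, -10, -85, 0],
  [0, 30, -14, -85, 0],
  [0, 38, -19, -85, 0],
  [0, 45, -25, -85, 0],
  [0, 50, -30, -85, 0],
  [0, 50, -30, -85, 0],
])

```text
time_s: 9.8
tcp_pos: [0.6242, 0.0409, 0.1252]
orientation: [0.247, 0.969, -0.0, 0.0]
contact_force: [-0.4, -0.1, 0.3]
opening: 0.0006
```

```bash
python3 -c "
from h import *
st()
b=shot('side','s3')
x0,y0,x1,y1=240,200,400,350;c=cv2.imread('pics/s3.png')[y0:y1,x0:x1];cv2.imwrite('pics/s3c.png',cv2.resize(c,None,fx=4,fy=4,interpolation=2))
"
```

```text
t 9.8 tcp [624.2  40.9 125.2] psi 61.4 F [-0.4 -0.1  0.3] M [ 0.03 -0.02 -0.01] op 0.6 q [-0.06  0.39  1.65 -0.    1.1  -1.13]
```

View pics/s3c.png

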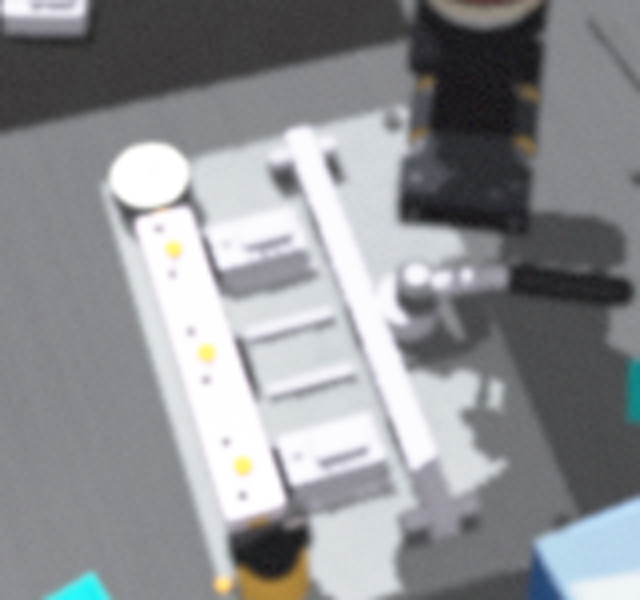

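```bash
python3 -c "
from h import *
a=shot('top')
for px in [(312.9,285.8),(383.1,291.1)]: print(atz(a,px,.034))
b=shot('side')
# side crop s3: lane1 top face corners, lane3
for cs in ([(207,225),(285,207),(308,240),(228,262)],[(277,438),(362,418),(386,458),(300,482)]):
    print(np.mean([atz(b,(240+x/4,200+y/4),.034) for x,y in cs],0))
for n in ['washbox','sill','flap']:
    for p in(a,b):
        print(n,[(round(x['conf'],2),np.round(x['at'])) for x in optics.tip_of(p,n)[:2]])
x0,y0,x1,y1=430,140,530,320;c=np.array(a['pixels'])[y0:y1,x0:x1];cv2.imwrite('pics/box.png',cv2.resize(c,None,fx=3.3,fy=3.3,interpolation=2))
x0,y0,x1,y1=320,290,520,420;c=np.array(b['pixels'])[y0:y1,x0:x1];cv2.imwrite('pics/boxs.png',cv2.resize(c,None,fx=4,fy=4,interpolation=2))
"
```

```text
[0.48765017 0.06528662 0.034     ]
[ 0.4773615 -0.0933478  0.034    ]
[0.49115866 0.06728487 0.034     ]
[ 0.47914709 -0.09367517  0.034     ]
washbox [(0.89, array([466., 267.]))]
washbox [(0.89, array([386., 390.]))]
sill [(0.92, array([479., 289.])), (0.39, array([199., 247.]))]
sill [(0.82, array([363., 383.])), (0.31, array([250., 201.]))]Traceback (most recent call last):
  File "<string>", line 11, in <module>
    print(n,[(round(x['conf'],2),np.round(x['at'])) for x in optics.tip_of(p,n)[:2]])
                                                             ~~~~~~~~~~~~~^^^^^
ValueError: it knows: fresh1_mid, fresh1_port, fresh2_mid, fresh2_port, fresh3_mid, fresh3_port, knob_grip, lever_grip, lever_pivot, mallet, seal, sill, spray_can, tested1_mid, tested2_mid, tested3_mid, tester, t
```

```bash
python3 -c "
from h import *
a=shot('top');b=shot('side')
x0,y0,x1,y1=430,140,530,320;c=np.array(a['pixels'])[y0:y1,x0:x1];cv2.imwrite('pics/box.png',cv2.resize(c,None,fx=3.3,fy=3.3,interpolation=2))
x0,y0,x1,y1=320,290,520,420;c=np.array(b['pixels'])[y0:y1,x0:x1];cv2.imwrite('pics/boxs.png',cv2.resize(c,None,fx=4,fy=4,interpolation=2))
"
```

```text
(no output)
```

View pics/box.png

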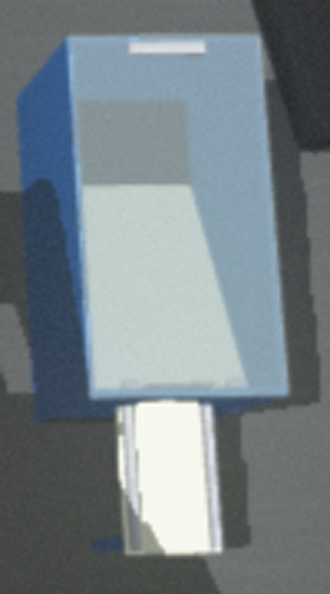

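View pics/boxs.png

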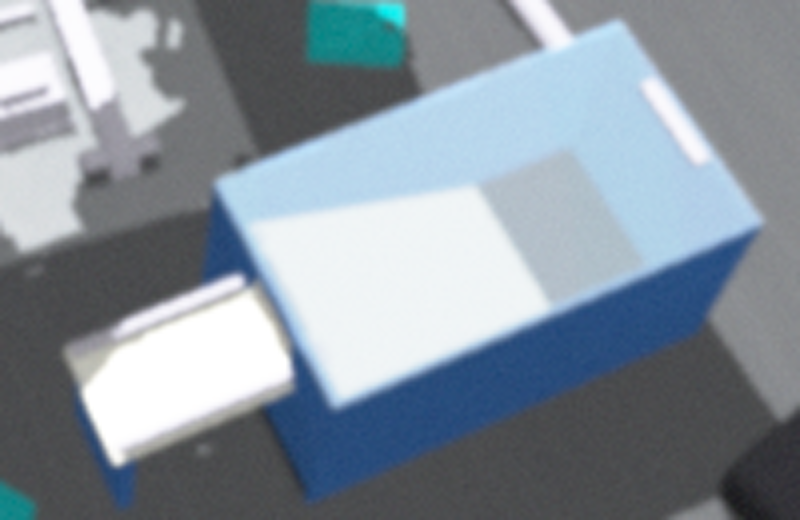

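```bash
python3 -c "
from h import *
from scipy.optimize import least_squares
a=shot('top');b=shot('side')
t=lambda x,y:(430+x/3.3,140+y/3.3)
s=lambda x,y:(320+x/4,290+y/4)
obs=[(a,(0,64,134),t(92,397)),(a,(0,-64,134),t(287,395)),(a,(240,-64,134),t(260,37)),(a,(240,64,134),t(68,37)),
(b,(0,64,134),s(215,185)),(b,(0,-64,134),s(335,408)),(b,(240,-64,134),s(762,226)),(b,(240,64,134),s(620,22))]
def W(v,P):
    c,s_=np.cos(v[2]),np.sin(v[2]);return np.array([v[0]+(c*P[0]-s_*P[1])/1e3,v[1]+(s_*P[0]+c*P[1])/1e3,P[2]/1e3])
for sub in (obs[:4],obs[4:],obs):
    f=lambda v:np.concatenate([proj(p,W(v,P))-np.array(px) for p,P,px in sub])
    r=least_squares(f,[.54,-.3,0]);print(np.round(r.x,4),np.round(r.fun,1))
v=r.x;print(W(v,(-50,0,85)))
# shelf front corners top (z~.093 guides outer)
for px in [t(127,553),t(221,550),t(120,402),t(211,402)]: print('shelf',atz(a,px,.093))
for px in [s(118,465),s(65,350)]: print('shelf s',atz(b,px,.093))
"
```

```text
[ 0.5368 -0.2985  0.0237] [-0.6  0.4  0.5  0.3  0.  -0.4  0.1 -0.2]
[ 0.5379 -0.3003  0.0255] [-0.3 -0.5 -0.2  0.7  0.5 -0.2 -0.  -0.1]
[ 0.5375 -0.2995  0.0246] [-0.1  0.1  1.  -0.   0.3 -0.7  0.4 -0.5 -0.6 -0.8 -0.6  0.4  0.1 -0.4
 -0.3 -0.2]
[ 0.48746817 -0.30074074  0.085     ]
shelf [ 0.43969678 -0.26755891  0.093     ]
shelf [ 0.44220101 -0.32947596  0.093     ]
shelf [ 0.53852094 -0.26690585  0.093     ]
shelf [ 0.5392588 -0.3276371  0.093    ]
shelf s [ 0.44182372 -0.3374182   0.093     ]
shelf s [ 0.43974025 -0.2743691   0.093     ]
```

Request:
carry_out([
  [50, 0, 0, 40, 0],
  [50, -60, 12, 40, 10],
  [50, -120, 22, 40, 20],
  [50, -135, 26, 40, 25],
  [50, -135, 26, 0, 25],
  [50, -135, 26, -20, 25],
  [50, -135, 26, -34, 25],
  [50, -135, 26, -34, 25],
  [50, -135, 26, -34, 25],
])

```text
time_s: 11.48
tcp_pos: [0.4895, 0.0674, 0.092]
orientation: [0.031, 1.0, 0.0, 0.001]
contact_force: [0.5, -0.3, 0.7]
opening: 0.0504
```

Request:
carry_out([
  [0, 0, 0, 0, 0],
  [0, 0, 0, 0, 0],
  [0, 0, 0, 0, 0],
  [0, 0, 0, 0, 0],
  [0, 0, 0, 0, 0],
], grip_force=35)

```text
time_s: 12.1
tcp_pos: [0.4892, 0.0676, 0.0917]
orientation: [0.031, 1.0, 0.0, 0.0]
contact_force: [-1.0, 2.1, 5.4]
opening: 0.0317
```

```bash
python3 -c "
from h import *
st()"
```

```text
t 12.1 tcp [489.2  67.6  91.7] psi 86.5 F [-1.   2.1  5.4] M [ 0.46  0.11 -0.  ] op 31.7 q [-0.02  0.16  2.01  0.    0.97 -1.53]
```

Request:
carry_out([
  [0, 0, 0, 60, 0],
  [0, 0, 0, 115, 0],
  [0, -7, -60, 115, 5],
  [0, -7, -120, 115, 5],
  [0, -7, -180, 115, 5],
  [0, -7, -240, 115, 5],
  [0, -7, -300, 115, 5],
  [0, -7, -350, 115, 5],
  [0, -7, -368, 115, 5],
  [0, -7, -368, 90, 5],
  [0, -7, -368, 90, 5],
  [0, -7, -368, 90, 5],
])

```text
time_s: 13.6
tcp_pos: [0.4818, -0.2997, 0.1812]
orientation: [-0.013, 1.0, 0.0, -0.0]
contact_force: [0.9, 0.8, -2.2]
opening: 0.0318
```

```bash
cat > v.py <<'E'
import sys
from h import *
st()
n,x0,y0,x1,y1,f=sys.argv[1],*map(int,sys.argv[2:6]),sys.argv[6]
p=shot(n,f);k=min(800/(x1-x0),600/(y1-y0),6)
cv2.imwrite('pics/'+f+'.png',cv2.resize(np.array(p['pixels'])[y0:y1,x0:x1],None,fx=k,fy=k,interpolation=2));print(k)
E
python3 v.py side 300 270 480 420 s4
```

```text
t 13.6 tcp [ 481.8 -299.7  181.2] psi 91.5 F [ 0.9  0.8 -2.2] M [-0.04  0.02 -0.02] op 31.8 q [-0.7   0.19  1.78 -0.    1.17 -2.29]
4.0
```

View pics/s4.png

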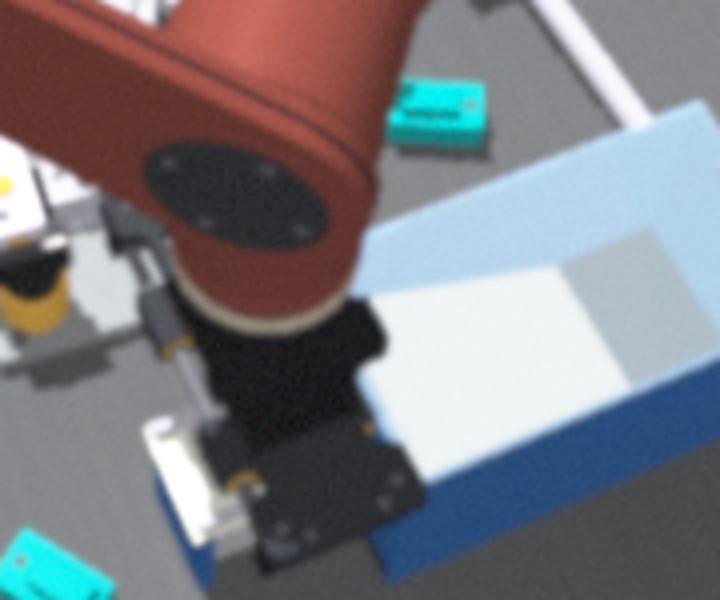

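Request:
carry_out([
  [0, 0, -1, -8, 0],
  [0, 0, -1, -13, 0],
  [0, 0, -1, -15, 0],
  [0, 0, -1, -15, 0],
])

```text
time_s: 14.15
tcp_pos: [0.4821, -0.3019, 0.1672]
orientation: [-0.013, 1.0, -0.0, 0.0]
contact_force: [-1.1, 0.9, 2.0]
opening: 0.0317
```

Request:
carry_out([
  [50, 0, 0, 0, 0],
  [50, 0, 0, 0, 0],
  [50, 0, 0, 0, 0],
  [50, 0, 0, 45, 0],
  [10, -25, 0, 45, 0],
  [0, -51, -1, 45, 0],
  [0, -51, -1, 45, 0],
  [0, -51, -1, 45, 0],
])

```text
time_s: 15.15
tcp_pos: [0.4313, -0.3028, 0.2115]
orientation: [-0.012, 1.0, -0.0, 0.0]
contact_force: [-0.0, -0.3, -0.5]
opening: 0.0177
```

```bash
python3 v.py side 300 270 480 420 s5
```

```text
t 15.15 tcp [ 431.3 -302.8  211.5] psi 91.4 F [-0.  -0.3 -0.5] M [ 0.05  0.   -0.04] op 17.7 q [-0.76  0.06  1.86  0.    1.22 -2.36]
4.0
```

View pics/s5.png

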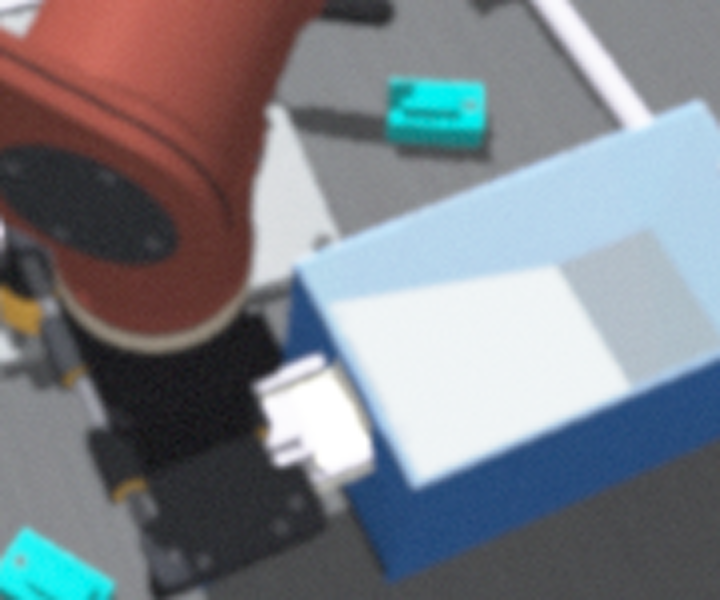

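Request:
carry_out([
  [0, 0, 0, 0, 0],
  [0, 0, 0, -25, 0],
  [0, 0, 0, -45, 0],
  [0, 0, 0, -45, 0],
  [0, 15, 0, -45, 0],
  [0, 30, 1, -45, 0],
  [0, 45, 1, -45, 0],
  [0, 60, 2, -45, 0],
  [0, 75, 2, -45, 0],
  [0, 87, 2, -45, 0],
  [0, 90, 2, -45, 0],
  [0, 90, 2, -45, 0],
])

```text
time_s: 16.7
tcp_pos: [0.5209, -0.3004, 0.166]
orientation: [-0.013, 1.0, 0.0, -0.0]
contact_force: [0.4, 1.0, -0.3]
opening: 0.0004
```

```bash
python3 v.py side 300 270 480 420 s6
```

```text
t 16.7 tcp [ 520.9 -300.4  166. ] psi 91.5 F [ 0.4  1.  -0.3] M [0.04 0.03 0.03] op 0.4 q [-0.65  0.28  1.7   0.    1.16 -2.25]
4.0
```

View pics/s6.png

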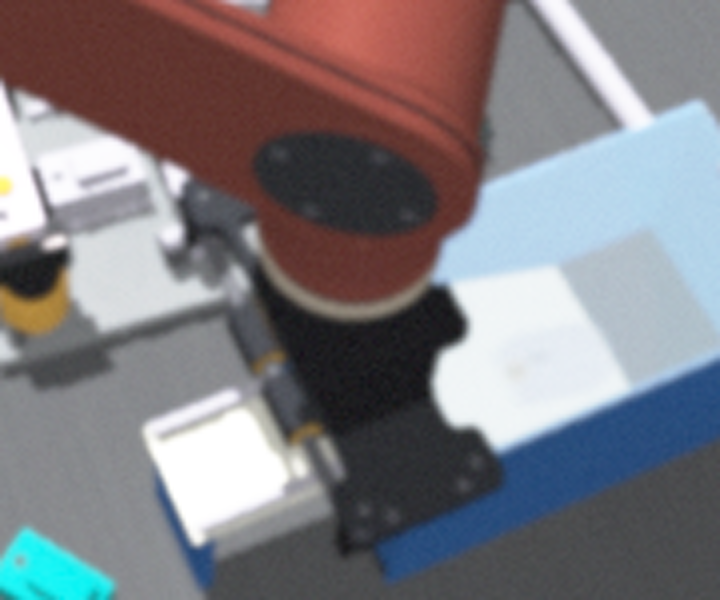

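Request:
carry_out([
  [0, -10, 0, 30, 0],
  [50, -25, 50, 45, -5],
  [50, -43, 110, 45, -5],
  [50, -43, 165, 45, -5],
  [50, -43, 207, 45, -5],
  [50, -43, 207, 0, -5],
  [50, -43, 207, -40, -5],
  [50, -43, 207, -65, -5],
  [50, -43, 207, -75, -5],
  [50, -43, 207, -75, -5],
  [50, -43, 207, -75, -5],
])

```text
time_s: 18.12
tcp_pos: [0.4787, -0.094, 0.0925]
orientation: [0.031, 1.0, -0.0, 0.001]
contact_force: [0.0, 0.7, 0.2]
opening: 0.0503
```

Request:
carry_out([
  [0, 0, 0, 0, 0],
  [0, 0, 0, 0, 0],
  [0, 0, 0, 0, 0],
  [0, 0, 0, 0, 0],
  [0, 0, 0, 0, 0],
], grip_force=35)

```text
time_s: 18.75
tcp_pos: [0.4784, -0.093, 0.092]
orientation: [0.031, 1.0, 0.0, 0.001]
contact_force: [-0.1, 5.1, 6.8]
opening: 0.0316
```

```bash
python3 v.py side 240 180 440 330 s7
```

```text
t 18.75 tcp [478.4 -93.   92. ] psi 86.4 F [-0.1  5.1  6.8] M [ 0.98 -0.08 -0.1 ] op 31.6 q [-0.35  0.14  2.03  0.    0.97 -1.86]
4.0
```

View pics/s7.png

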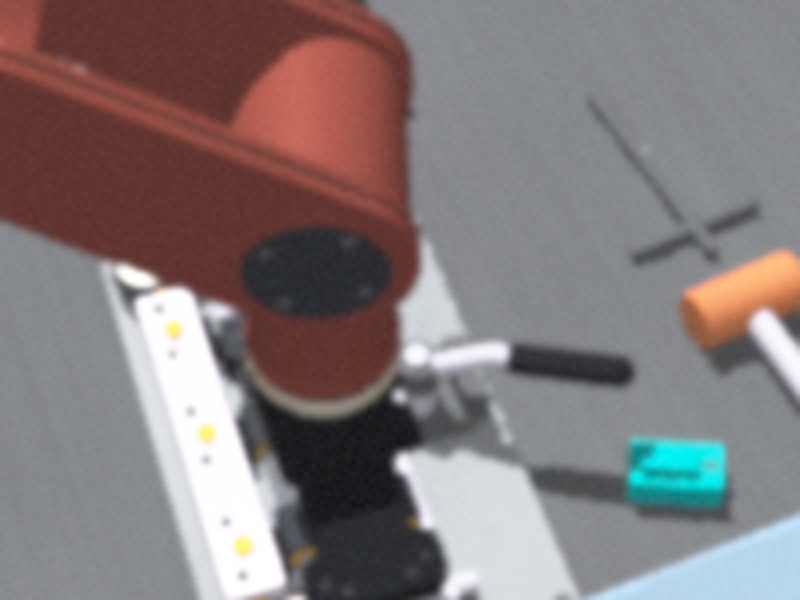

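Request:
carry_out([
  [0, 0, 0, 60, 0],
  [0, 0, 0, 115, 0],
  [0, 4, -60, 115, 5],
  [0, 4, -120, 115, 5],
  [0, 4, -180, 115, 5],
  [0, 4, -208, 115, 5],
  [0, 4, -208, 95, 5],
  [0, 4, -208, 80, 5],
  [0, 4, -208, 75, 5],
  [0, 4, -208, 75, 5],
  [0, 4, -208, 75, 5],
])

```text
time_s: 20.18
tcp_pos: [0.4818, -0.3005, 0.1659]
orientation: [-0.013, 1.0, 0.0, -0.0]
contact_force: [0.1, 0.4, -2.2]
opening: 0.0314
```

Request:
carry_out([
  [50, 0, 0, 0, 0],
  [50, 0, 0, 0, 0],
  [50, 0, 0, 0, 0],
  [50, 0, 0, 45, 0],
  [10, -25, 0, 45, 0],
  [0, -51, -1, 45, 0],
  [0, -51, -1, 45, 0],
  [0, -51, -1, 45, 0],
  [0, -51, -1, 45, 0],
  [0, -51, -1, 45, 0],
])

```text
time_s: 21.42
tcp_pos: [0.4313, -0.3025, 0.2111]
orientation: [-0.013, 1.0, 0.0, -0.0]
contact_force: [-0.2, -0.1, 0.0]
opening: 0.0024
```

```bash
python3 v.py side 300 270 480 420 s8
```

```text
t 21.43 tcp [ 431.3 -302.5  211.1] psi 91.5 F [-0.2 -0.1  0. ] M [-0.    0.01 -0.03] op 2.4 q [-0.76  0.06  1.86  0.    1.22 -2.36]
4.0
```

View pics/s8.png

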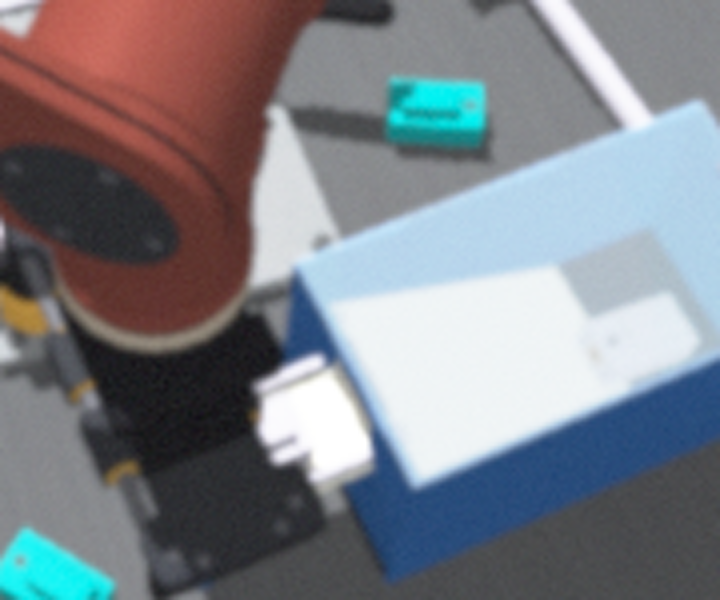

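Request:
carry_out([
  [0, 0, 0, -25, 0],
  [0, 0, 0, -45, 0],
  [0, 0, 0, -45, 0],
  [0, 15, 0, -45, 0],
  [0, 30, 1, -45, 0],
  [0, 45, 1, -45, 0],
  [0, 60, 2, -45, 0],
  [0, 75, 2, -45, 0],
  [0, 87, 2, -45, 0],
  [0, 90, 2, -45, 0],
  [0, 90, 2, -45, 0],
])

```text
time_s: 22.85
tcp_pos: [0.5209, -0.3005, 0.166]
orientation: [-0.013, 1.0, 0.0, -0.0]
contact_force: [-0.9, 0.8, 0.0]
opening: 0.0001
```

Request:
carry_out([
  [0, -10, 0, 30, 0],
  [50, -20, 40, 80, 0],
  [50, -40, 100, 120, 0],
  [50, -60, 160, 120, 0],
  [50, -60, 220, 120, 0],
  [50, -60, 280, 120, 0],
  [50, -60, 280, 120, 0],
])

```text
time_s: 23.72
tcp_pos: [0.46, -0.0174, 0.2864]
orientation: [-0.015, 1.0, 0.0, 0.0]
contact_force: [-0.2, 0.6, 0.3]
opening: 0.0477
```

```bash
python3 v.py side 300 270 480 420 s9; python3 v.py top 160 190 420 350 t9
python3 - <<'E'
from h import *
a=shot('top');b=shot('side')
for n in ['fresh1_mid','fresh1_port','fresh2_mid','fresh2_port','fresh3_mid','fresh3_port']:
    z=.024 if 0 else .013
    for p in(a,b): print(n,[(round(x['conf'],2),np.round(x['at'],1).tolist(),np.round(atz(p,x['at'],z)*1000).tolist()) for x in optics.tip_of(p,n)[:3]])
E
```

```text
t 23.73 tcp [460.  -17.4 286.4] psi 91.7 F [-0.2  0.6  0.3] M [-0.04  0.02  0.05] op 47.7 q [-0.21 -0.18  1.94  0.    1.38 -1.81]
4.0
t 23.77 tcp [460.3 -18.4 286.3] psi 91.7 F [0.5 0.1 0.8] M [0.03 0.01 0.04] op 48.4 q [-0.21 -0.18  1.94  0.    1.38 -1.81]
3.076923076923077
fresh1_mid [(0.88, [202.3, 235.9], [602.0, 322.0, 13.0])]
fresh1_mid [(0.47, [310.7, 183.7], [602.0, 325.0, 13.0])]
fresh1_port [(0.7, [204.1, 245.2], [580.0, 317.0, 13.0])]
fresh1_port []
fresh2_mid [(0.81, [195.7, 314.3], [422.0, 328.0, 13.0])]
fresh2_mid [(0.77, [251.4, 202.0], [423.0, 321.0, 13.0])]
fresh2_port [(0.64, [190.4, 323.7], [401.0, 339.0, 13.0]), (0.59, [201.5, 245.1], [580.0, 323.0, 13.0])]
fresh2_port []
fresh3_mid []
fresh3_mid []
fresh3_port []
fresh3_port []
```

View pics/s9.png

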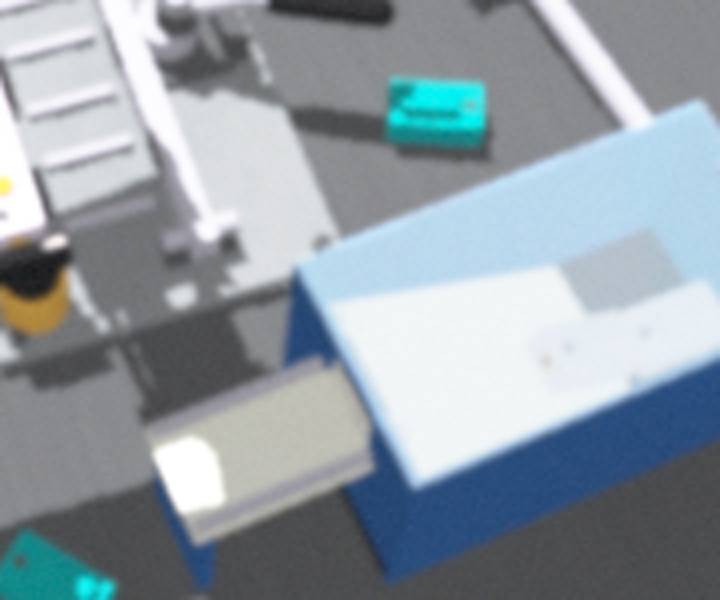

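View pics/t9.png

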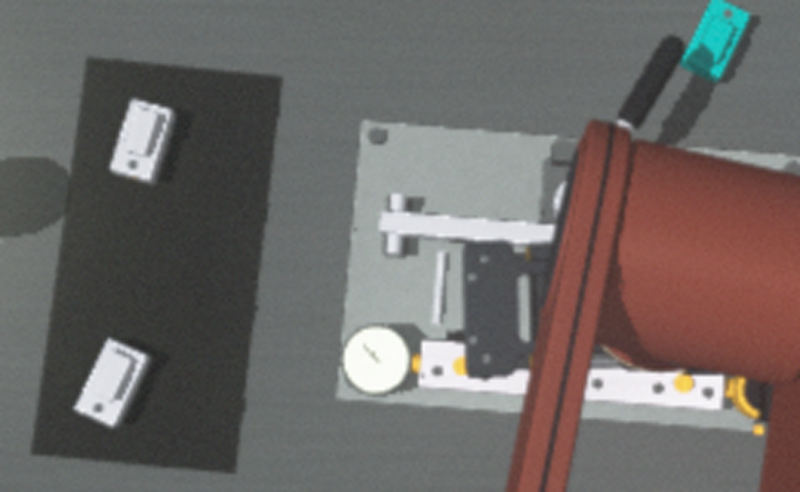

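```bash
python3 - <<'E'
from h import *
a=shot('top');b=shot('side')
A=np.array(a['pixels']);B=np.array(b['pixels'])
ims=[A[215:260,180:230],A[290:335,175:225],B[170:205,290:335],B[185:220,230:275]]
out=np.vstack([np.hstack([cv2.resize(i,(400,300),interpolation=2) for i in ims[:2]]),np.hstack([cv2.resize(i,(400,300),interpolation=2) for i in ims[2:]])])
cv2.imwrite('pics/fr.png',out)
E
```

```text
(no output)
```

View pics/fr.png

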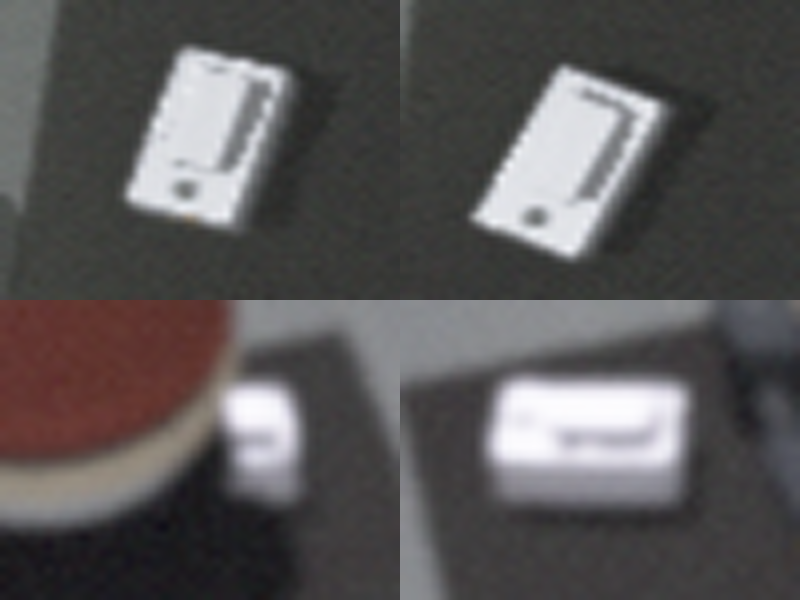

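```bash
python3 - <<'E'
from h import *
a=shot('top')
for off,cs in (((180,215),[(183,48),(290,72),(236,228),(127,205)]),((175,290),[(160,65),(265,103),(175,258),(70,220)])):
    P=np.array([atz(a,(off[0]+x/8,off[1]+y/6.6667),.024)[:2] for x,y in cs])
    c=P.mean(0);f=P[:2].mean(0)-P[2:].mean(0);w=P[[0,3]].mean(0)-P[[1,2]].mean(0)
    print(np.round(c*1000,1),'yaw',np.degrees(np.arctan2(f[1],f[0])),'yawW',np.degrees(np.arctan2(w[1],w[0]))-90,'len',np.linalg.norm(f),np.linalg.norm(w))
E
```

```text
[600.7 310.9] yaw -13.56925273515142 yawW -14.049135348105622 len 0.0564130990475135 0.03203317553924425
[422.4 325.6] yaw -23.551199837272943 yawW -22.590832957733795 len 0.05631818987190789 0.03215176656802279
```

Request:
carry_out([
  [55, 141, 330, -50, -15],
  [55, 141, 330, -50, -15],
  [55, 141, 330, -50, -15],
  [55, 141, 330, -50, -15],
  [55, 141, 330, -50, -15],
  [55, 141, 330, -100, -15],
  [55, 141, 330, -100, -15],
  [55, 141, 330, -150, -15],
  [55, 141, 330, -160, -15],
  [55, 141, 330, -160, -15],
])

```text
time_s: 25.92
tcp_pos: [0.6016, 0.3087, 0.1264]
orientation: [0.118, 0.993, -0.0, -0.0]
contact_force: [-0.1, -0.6, -0.3]
opening: 0.0554
```

```bash
python3 v.py side 230 130 400 260 s10; python3 v.py top 160 190 420 350 t10
```

```text
t 25.93 tcp [601.6 308.7 126.4] psi 76.4 F [-0.1 -0.6 -0.3] M [0.   0.05 0.  ] op 55.4 q [ 0.36  0.49  1.5  -0.    1.15 -0.98]
4.615384615384615
t 25.98 tcp [602.6 309.1 128. ] psi 76.4 F [ 0.7 -0.6  0.8] M [-0.03  0.    0.02] op 55.0 q [ 0.36  0.49  1.5  -0.    1.15 -0.98]
3.076923076923077
```

View pics/s10.png

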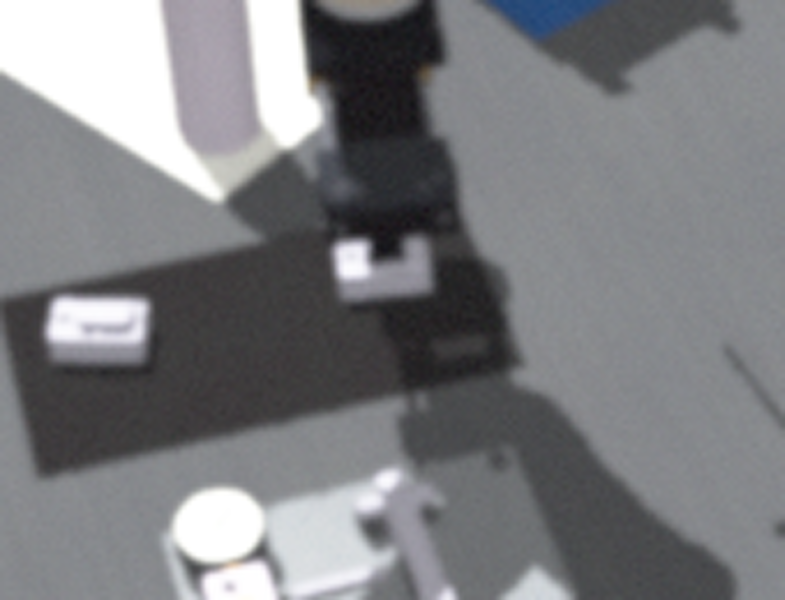

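View pics/t10.png

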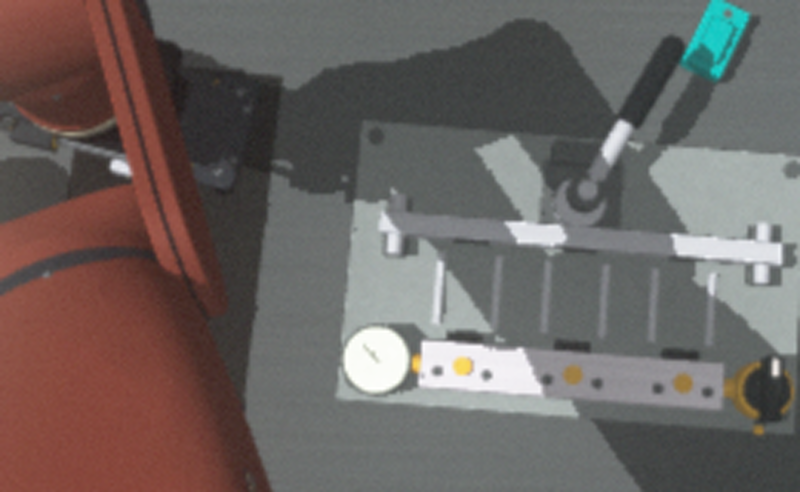

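Request:
carry_out([
  [55, 0, 0, -25, 0],
  [55, 0, 0, -44, 0],
  [55, 0, 0, -44, 0],
  [55, 0, 0, -44, 0],
  [0, 0, 0, -44, 0],
  [0, 0, 0, -44, 0],
  [0, 0, 0, -44, 0],
  [0, 0, 0, -44, 0],
  [0, 0, 0, -44, 0],
], grip_force=35)

```text
time_s: 27.15
tcp_pos: [0.6023, 0.3101, 0.083]
orientation: [0.118, 0.993, 0.001, 0.001]
contact_force: [0.9, 3.9, 2.8]
opening: 0.0315
```

```bash
python3 v.py side 230 130 400 260 s11
```

```text
t 27.15 tcp [602.3 310.1  83. ] psi 76.5 F [0.9 3.9 2.8] M [ 0.64 -0.06  0.  ] op 31.5 q [ 0.36  0.55  1.52  0.    1.07 -0.98]
4.615384615384615
```

View pics/s11.png

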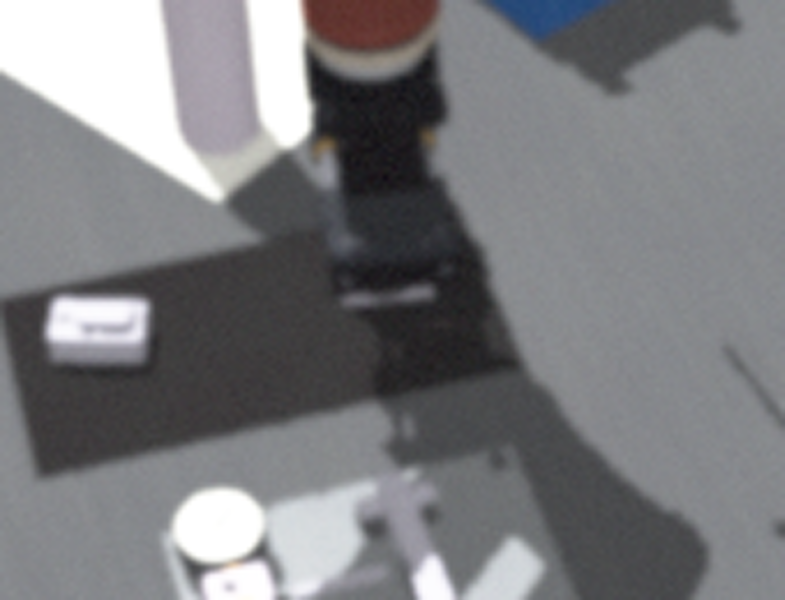

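Request:
carry_out([
  [0, 0, 0, 50, 0],
  [0, 0, 0, 90, 0],
  [0, -25, -55, 90, 10],
  [0, -50, -110, 90, 10],
  [0, -75, -165, 90, 10],
  [0, -100, -220, 90, 10],
  [0, -107, -243, 90, 10],
  [0, -107, -243, 60, 10],
  [0, -107, -243, 40, 10],
  [0, -107, -243, 40, 10],
  [0, -107, -243, 40, 10],
])

```text
time_s: 28.58
tcp_pos: [0.4947, 0.0663, 0.1224]
orientation: [0.031, 1.0, -0.0, -0.0]
contact_force: [-0.3, 0.5, -2.7]
opening: 0.0312
```

```bash
python3 v.py side 240 180 400 300 s12;  python3 v.py top 260 210 420 340 t12
```

```text
t 28.57 tcp [494.7  66.3 122.4] psi 86.5 F [-0.3  0.5 -2.7] M [ 0.04 -0.07 -0.01] op 31.2 q [-0.02  0.12  1.99 -0.    1.04 -1.53]
5.0
t 28.62 tcp [495.2  66.4 122.9] psi 86.5 F [ 0.8  0.  -2.4] M [-0.04 -0.01 -0.05] op 31.3 q [-0.02  0.12  1.99 -0.    1.04 -1.53]
4.615384615384615
```

View pics/s12.png

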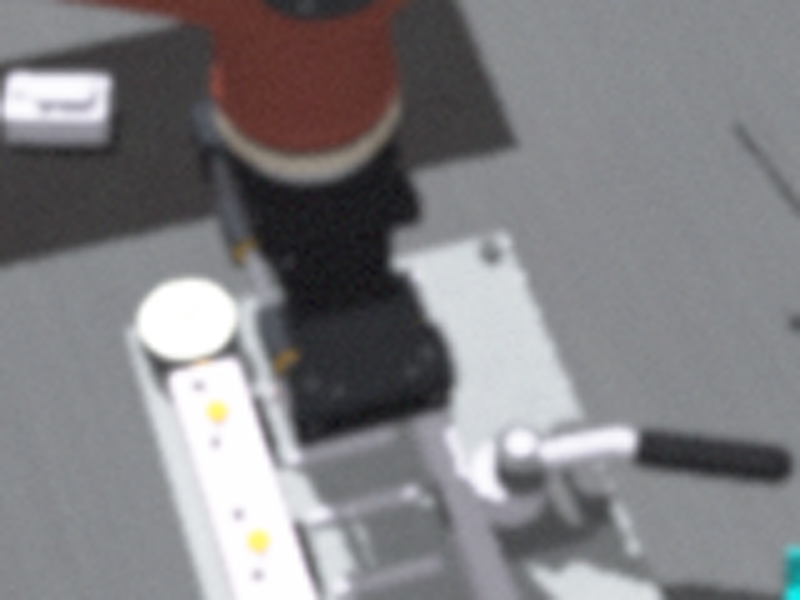

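View pics/t12.png

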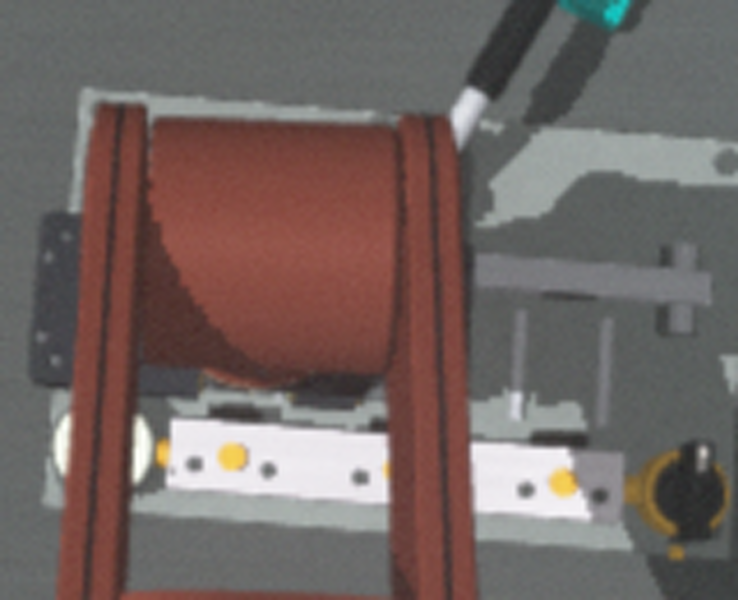

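Request:
carry_out([
  [0, 0, 0, -12, 0],
  [0, 0, 0, -20, 0],
  [0, 0, 0, -25, 0],
  [0, 0, 0, -28, 0],
  [0, 0, 0, -28, 0],
  [0, 0, 0, -28, 0],
])

```text
time_s: 29.42
tcp_pos: [0.4944, 0.0665, 0.095]
orientation: [0.031, 1.0, -0.0, -0.001]
contact_force: [-5.6, -0.1, 8.5]
opening: 0.0315
```

Request:
carry_out([
  [0, -2, 0, 0, 0],
  [0, -3, 0, -1, 0],
  [0, -3, 0, -1, 0],
])

```text
time_s: 29.8
tcp_pos: [0.4936, 0.0665, 0.0949]
orientation: [0.031, 1.0, 0.0, 0.002]
contact_force: [-0.6, 0.6, 7.4]
opening: 0.0317
```

```bash
python3 v.py side 240 180 400 300 s13
```

```text
t 29.8 tcp [493.6  66.5  94.9] psi 86.4 F [-0.6  0.6  7.4] M [ 0.13 -0.   -0.05] op 31.7 q [-0.02  0.16  2.    0.    0.97 -1.53]
5.0
```

Request:
carry_out([
  [50, 0, 0, 0, 0],
  [50, 0, 0, 0, 0],
  [50, 0, 0, 0, 0],
  [50, 0, 0, 40, 0],
  [50, 0, 60, 100, 0],
  [50, -20, 120, 130, 0],
  [50, -40, 180, 130, 0],
  [50, -50, 220, 130, 0],
  [50, -50, 220, 130, 0],
])

```text
time_s: 30.98
tcp_pos: [0.4403, 0.2898, 0.2236]
orientation: [0.028, 1.0, 0.001, 0.0]
contact_force: [-0.6, -1.0, 0.2]
opening: 0.05
```

```bash
python3 v.py side 260 220 360 300 s14;  python3 v.py top 260 220 370 310 t14
```

```text
t 30.98 tcp [440.3 289.8 223.6] psi 86.8 F [-0.6 -1.   0.2] M [-0.01  0.01  0.03] op 50.0 q [ 0.43  0.05  1.85  0.    1.24 -1.08]
6
t 31.02 tcp [440.7 288.4 223.1] psi 86.7 F [-0.3 -0.2  0.1] M [-0.01 -0.03  0.01] op 50.1 q [ 0.43  0.05  1.85  0.    1.24 -1.08]
6
```

View pics/s14.png

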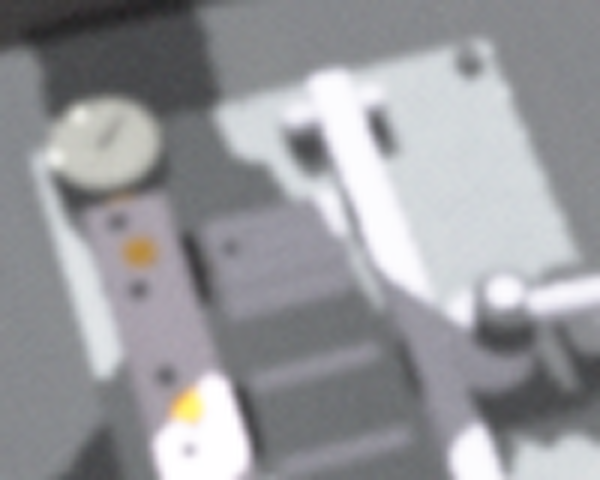

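View pics/t14.png

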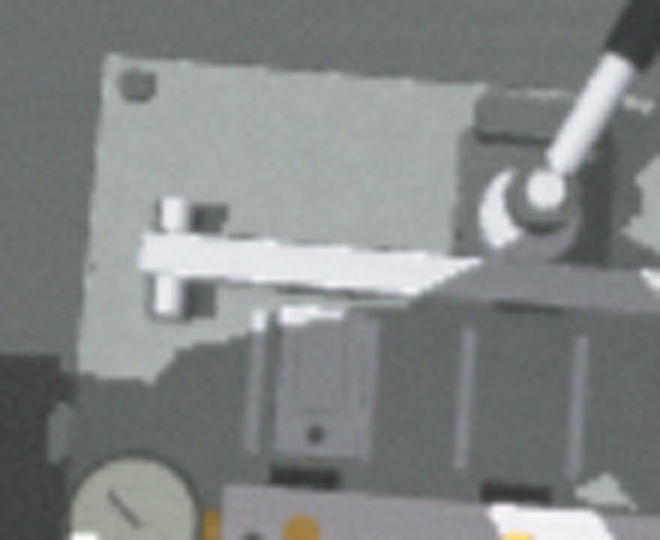

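```bash
python3 v.py side 200 150 340 240 s15;python3 v.py top 160 200 260 350 t15
```

```text
t 31.07 tcp [441.2 286.9 222.8] psi 86.6 F [0.3 0.5 0.4] M [0.03 0.01 0.09] op 50.3 q [ 0.43  0.05  1.85 -0.    1.24 -1.08]
5.714285714285714
t 31.12 tcp [441.6 286.  222.7] psi 86.5 F [ 0.5 -0.7 -0.8] M [ 0.   -0.01  0.04] op 50.1 q [ 0.43  0.05  1.85 -0.    1.24 -1.08]
4.0
```

View pics/s15.png

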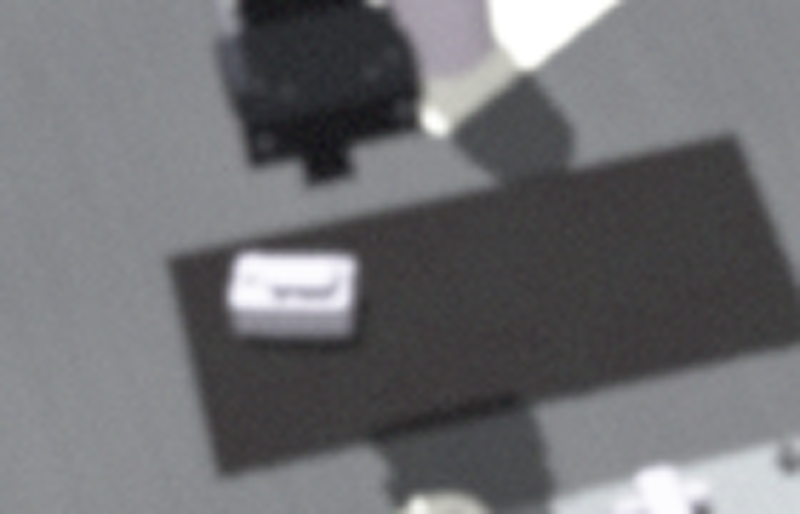

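View pics/t15.png

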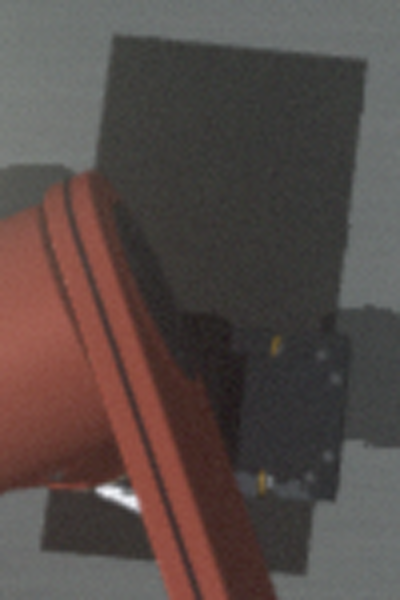

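Request:
carry_out([
  [55, -19, 40, -40, -10],
  [55, -19, 40, -70, -20],
  [55, -19, 40, -93, -20],
  [55, -19, 40, -93, -20],
  [55, -19, 40, -93, -20],
])

```text
time_s: 31.8
tcp_pos: [0.4238, 0.3257, 0.131]
orientation: [0.205, 0.979, 0.0, 0.0]
contact_force: [1.1, 0.2, -0.1]
opening: 0.055
```

```bash
python3 v.py side 200 150 340 240 s16
```

```text
t 31.8 tcp [423.8 325.7 131. ] psi 66.4 F [ 1.1  0.2 -0.1] M [-0.04 -0.03  0.02] op 55.0 q [ 0.51  0.18  1.89 -0.    1.06 -0.65]
5.714285714285714
```

View pics/s16.png

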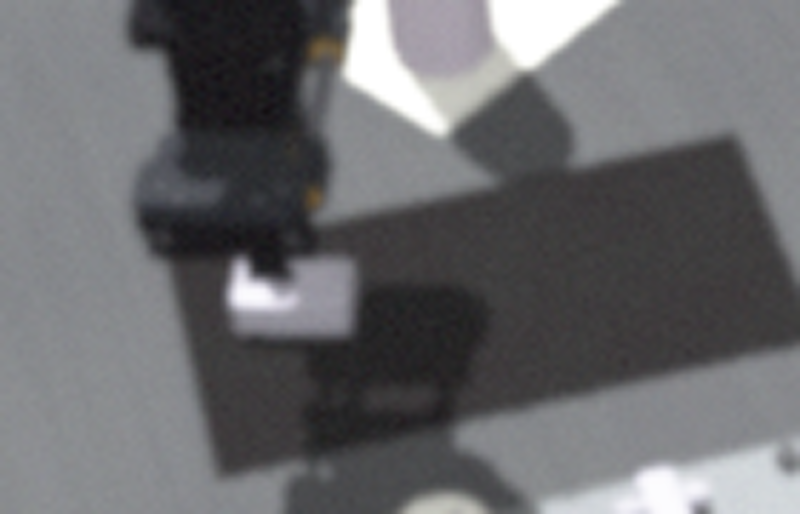

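```bash
python3 - <<'E'
from h import *
b=shot('side');k=5.714
for c,yaw in (((.4224,.3256),-23.2),):
    y=np.radians(yaw);R=np.array([[np.cos(y),-np.sin(y)],[np.sin(y),np.cos(y)]])
    for l in ((28,16),(28,-16),(-28,-16),(-28,16)):
        P=np.array(c)+R@np.array(l)/1000;print(((proj(b,[*P,.024])-[200,150])*k).round())
a=np.radians(66.4);tip=np.array([.4235,.3257])-.035*np.array([np.cos(a),np.sin(a)])
print('tip',((proj(b,[*tip,.061])-[200,150])*k).round())
E
```

```text
[347. 253.]
[339. 301.]
[225. 299.]
[234. 251.]
tip [268. 277.]
```

Request:
carry_out([
  [55, 0, 0, -25, 0],
  [55, 0, 0, -48, 0],
  [55, 0, 0, -48, 0],
  [55, 0, 0, -48, 0],
  [0, 0, 0, -48, 0],
  [0, 0, 0, -48, 0],
  [0, 0, 0, -48, 0],
  [0, 0, 0, -48, 0],
  [0, 0, 0, -48, 0],
], grip_force=35)

```text
time_s: 33.02
tcp_pos: [0.4232, 0.3268, 0.0827]
orientation: [0.204, 0.979, 0.0, 0.0]
contact_force: [-0.4, 1.1, 4.5]
opening: 0.0313
```

```bash
python3 v.py side 200 150 340 240 s17
```

```text
t 33.02 tcp [423.2 326.8  82.7] psi 66.5 F [-0.4  1.1  4.5] M [ 0.2  -0.01 -0.02] op 31.3 q [ 0.51  0.26  1.91  0.    0.97 -0.65]
5.714285714285714
```

View pics/s17.png

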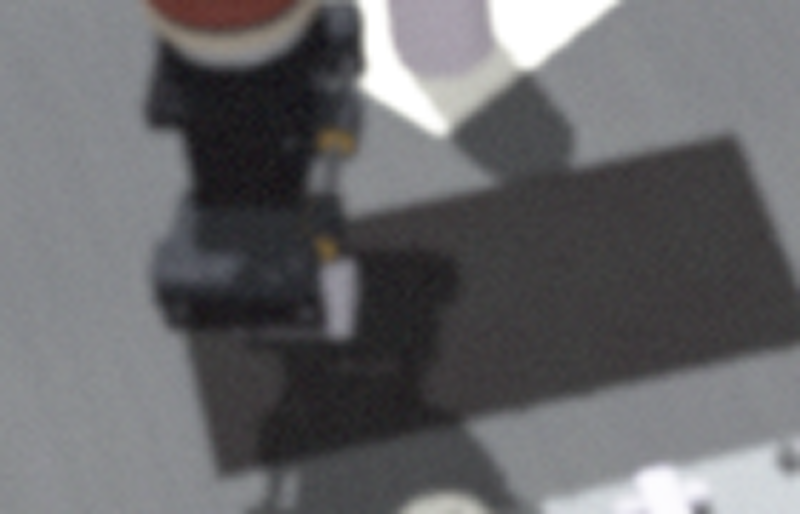

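Request:
carry_out([
  [0, 0, 0, 55, 0],
  [0, 0, 0, 110, 0],
  [0, 10, -60, 110, 10],
  [0, 20, -120, 110, 20],
  [0, 30, -180, 110, 20],
  [0, 40, -240, 110, 20],
  [0, 50, -300, 110, 20],
  [0, 55, -360, 110, 20],
  [0, 59, -420, 110, 20],
  [0, 59, -421, 110, 20],
  [0, 59, -421, 60, 20],
  [0, 59, -421, 40, 20],
])

```text
time_s: 34.58
tcp_pos: [0.4789, -0.093, 0.1186]
orientation: [0.031, 1.0, 0.001, -0.003]
contact_force: [0.6, 0.5, -3.7]
opening: 0.0311
```

Request:
carry_out([
  [0, 0, 0, 0, 0],
  [0, 0, 0, 0, 0],
])

```text
time_s: 34.83
tcp_pos: [0.4821, -0.0941, 0.1228]
orientation: [0.031, 1.0, -0.0, 0.0]
contact_force: [0.2, -0.8, -3.2]
opening: 0.0314
```

```bash
python3 v.py side 260 220 400 320 s18;python3 v.py top 260 220 440 340 t18
```

```text
t 34.83 tcp [482.1 -94.1 122.8] psi 86.5 F [ 0.2 -0.8 -3.2] M [-0.04  0.04 -0.02] op 31.4 q [-0.35  0.1   2.01  0.    1.03 -1.86]
5.714285714285714
t 34.88 tcp [482.6 -94.3 123.4] psi 86.5 F [-0.2 -0.7 -3.3] M [ 0.    0.01 -0.01] op 31.7 q [-0.35  0.1   2.01  0.    1.03 -1.86]
4.444444444444445
```

View pics/s18.png

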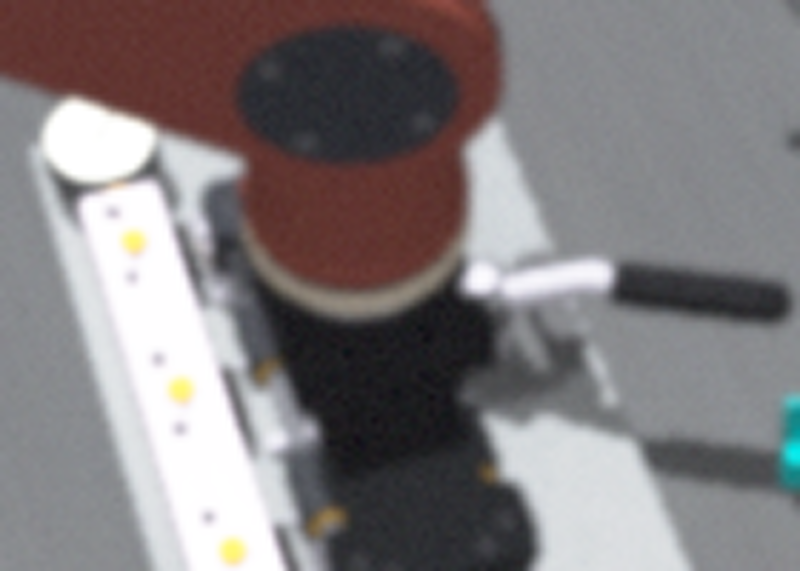

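View pics/t18.png

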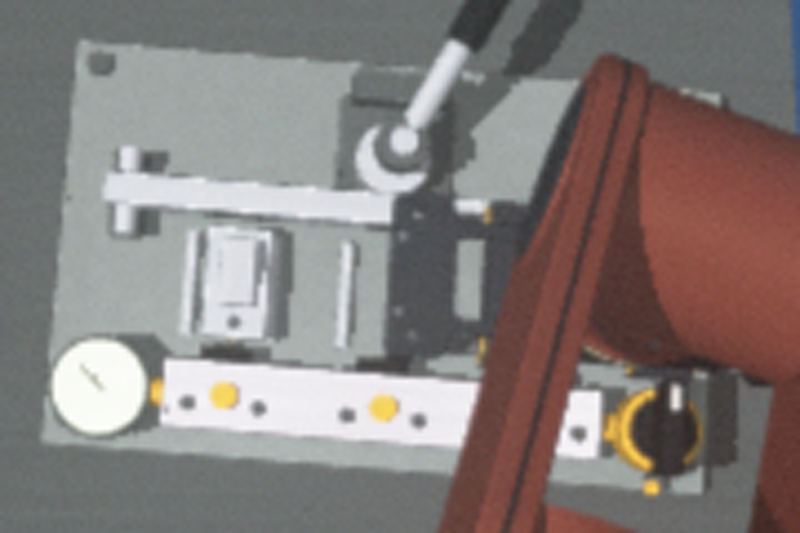

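Request:
carry_out([
  [0, 0, 1, -12, 0],
  [0, 0, 1, -20, 0],
  [0, 0, 1, -25, 0],
  [0, 0, 1, -28, 0],
  [0, 0, 1, -28, 0],
  [0, 0, 1, -29, 0],
  [0, 0, 1, -29, 0],
])

```text
time_s: 35.8
tcp_pos: [0.4815, -0.0932, 0.0947]
orientation: [0.031, 1.0, 0.0, -0.001]
contact_force: [-8.9, 4.9, 14.8]
opening: 0.0313
```

Request:
carry_out([
  [50, 0, 0, 1, 0],
  [50, 0, 0, 1, 0],
  [50, 0, 0, 1, 0],
  [50, 0, 0, 40, 0],
  [50, 0, 0, 100, 0],
  [50, 30, -50, 130, 0],
  [50, 60, -100, 130, 0],
  [50, 90, -120, 130, 0],
  [50, 90, -120, 130, 0],
])

```text
time_s: 36.92
tcp_pos: [0.5728, -0.2154, 0.2226]
orientation: [0.032, 0.999, -0.0, 0.0]
contact_force: [-0.3, 1.1, -0.3]
opening: 0.05
```

```bash
python3 v.py side 260 220 400 320 s19;python3 v.py top 260 220 440 340 t19
```

```text
t 36.92 tcp [ 572.8 -215.4  222.6] psi 86.4 F [-0.3  1.1 -0.3] M [ 0.05 -0.04 -0.04] op 50.0 q [-0.49  0.25  1.63 -0.    1.27 -2.  ]
5.714285714285714
t 36.98 tcp [ 571.8 -214.1  222.3] psi 86.4 F [-0.9  0.4  0.6] M [ 0.03 -0.01  0.01] op 49.9 q [-0.49  0.24  1.63  0.    1.27 -2.  ]
4.444444444444445
```

View pics/s19.png

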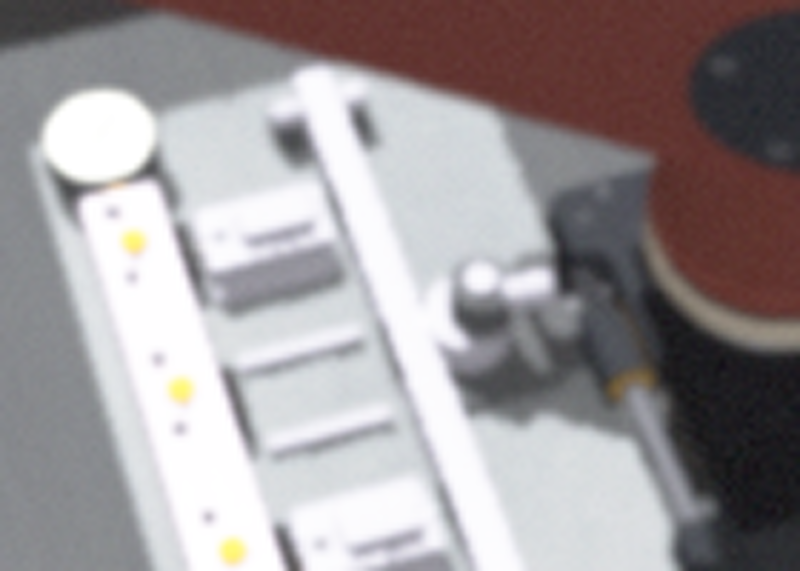

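View pics/t19.png

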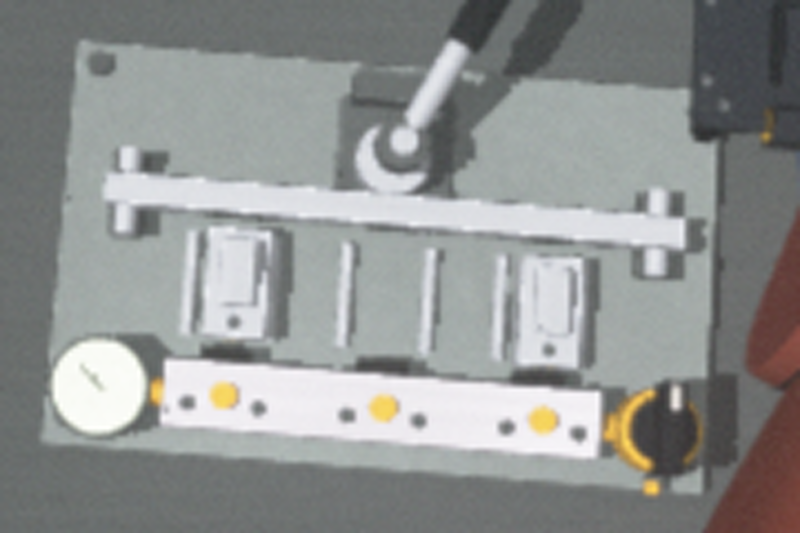

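Request:
carry_out([
  [0, 20, 50, 0, -10],
  [0, 43, 110, 0, -20],
  [0, 43, 121, 0, -30],
  [0, 43, 121, 0, -40],
  [0, 43, 121, 0, -50],
  [0, 43, 121, 0, -60],
  [0, 43, 121, 0, -71],
  [0, 43, 121, 0, -71],
  [0, 43, 121, -50, -71],
  [0, 43, 121, -97, -71],
  [0, 43, 121, -97, -71],
  [0, 43, 121, -97, -71],
])

```text
time_s: 38.52
tcp_pos: [0.6155, -0.0926, 0.128]
orientation: [0.605, 0.796, 0.0, 0.001]
contact_force: [-0.6, 0.3, -0.1]
opening: 0.0004
```

```bash
python3 v.py side 280 200 440 320 s20
```

```text
t 38.52 tcp [615.5 -92.6 128. ] psi 15.6 F [-0.6  0.3 -0.1] M [-0.06 -0.03 -0.  ] op 0.4 q [-0.28  0.38  1.66  0.    1.1  -0.55]
5.0
```

View pics/s20.png

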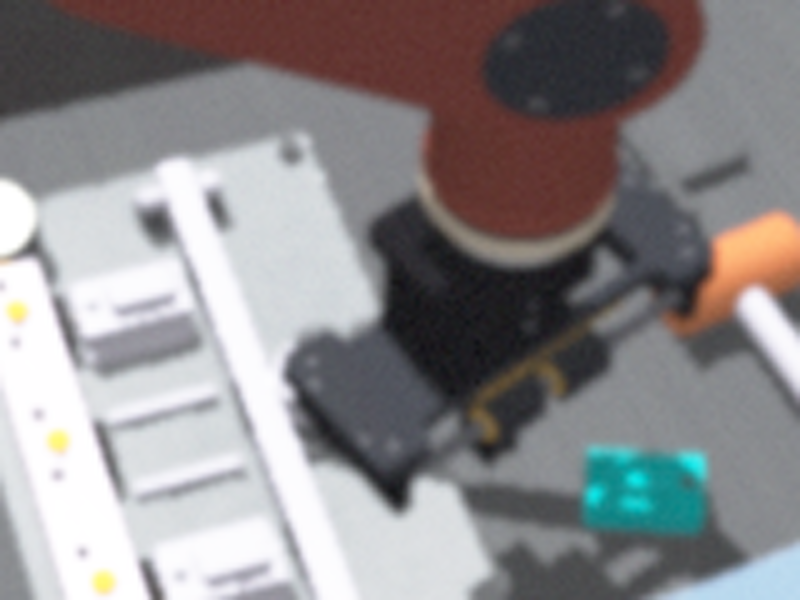

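Request:
carry_out([
  [0, 9, 15, -3, 0],
  [0, 16, 24, -3, 0],
  [0, 23, 34, -3, 0],
  [0, 28, 45, -3, 0],
  [0, 32, 56, -3, 0],
  [0, 34, 67, -3, 0],
  [0, 34, 78, -3, 5],
  [0, 33, 90, -3, 10],
  [0, 30, 101, -3, 15],
  [0, 23, 118, -3, 20],
  [0, 16, 128, -3, 25],
  [0, 16, 128, -3, 25],
])

```text
time_s: 40.08
tcp_pos: [0.6308, 0.037, 0.1233]
orientation: [0.419, 0.908, 0.0, -0.0]
contact_force: [-0.3, -0.1, -0.2]
opening: 0.0006
```

```bash
python3 v.py side 250 190 410 310 s21
```

```text
t 40.08 tcp [630.8  37.  123.3] psi 40.5 F [-0.3 -0.1 -0.2] M [-0.06  0.01 -0.01] op 0.6 q [-0.07  0.4   1.63  0.    1.1  -0.77]
5.0
```

View pics/s21.png

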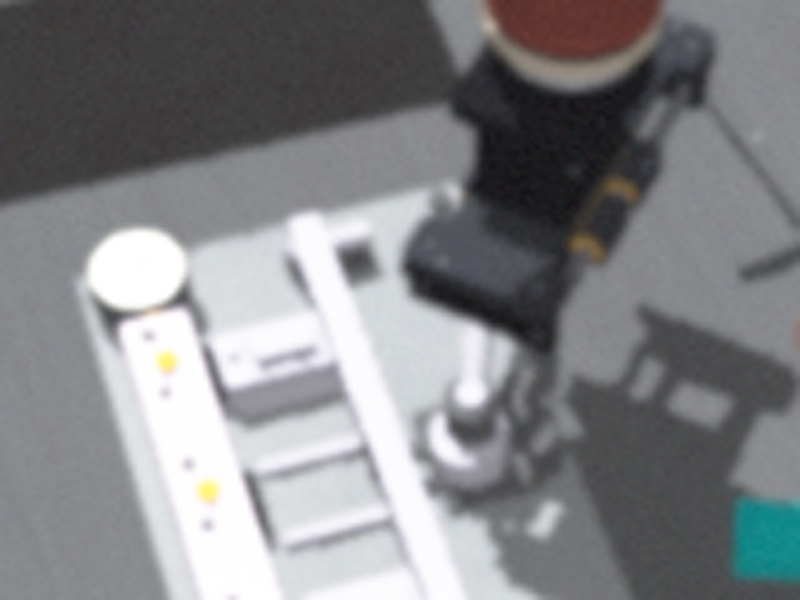

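Request:
carry_out([
  [0, 5, -3, 40, 0],
  [0, 5, -3, 90, 0],
  [50, -50, -50, 100, 10],
  [50, -100, -100, 100, 20],
  [50, -150, -140, 100, 30],
  [50, -190, -170, 100, 40],
  [50, -208, -186, 100, 46],
  [50, -208, -186, 100, 46],
  [50, -208, -186, 60, 46],
  [50, -208, -186, 60, 46],
])

```text
time_s: 41.38
tcp_pos: [0.4218, -0.1493, 0.181]
orientation: [0.032, 0.999, 0.001, -0.002]
contact_force: [-0.0, 0.3, -0.8]
opening: 0.0499
```

```bash
python3 v.py side 250 200 410 320 s22;python3 v.py top 260 210 440 340 t22
```

```text
t 41.38 tcp [ 421.8 -149.3  181. ] psi 86.4 F [-0.   0.3 -0.8] M [ 0.02  0.05 -0.02] op 49.9 q [-0.52 -0.1   2.08  0.    1.17 -2.02]
5.0
t 41.42 tcp [ 422.7 -149.8  182.6] psi 86.4 F [ 0.5  0.  -0.2] M [ 0.07 -0.02  0.02] op 49.7 q [-0.52 -0.1   2.08  0.    1.17 -2.02]
4.444444444444445
```

View pics/s22.png

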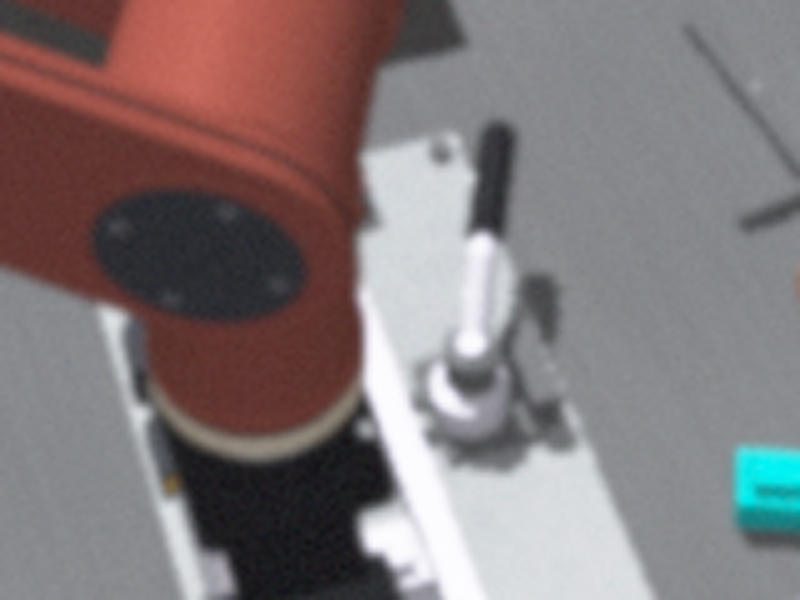

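View pics/t22.png

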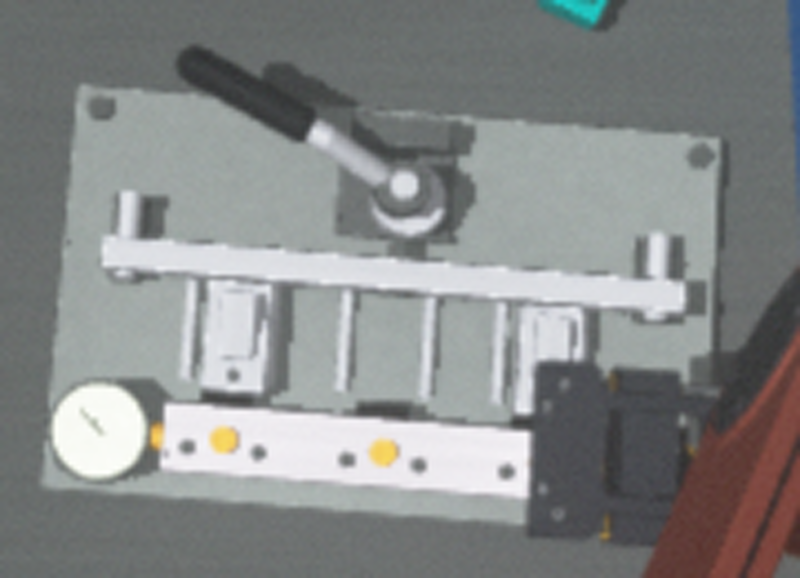

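Lever clamped, inserts pushed home. Now the knob.

Request:
carry_out([
  [50, 0, 1, -30, 0],
  [50, 0, 1, -52, 0],
  [50, 0, 1, -52, 0],
  [50, 0, 1, -52, 0],
  [0, 0, 1, -52, 0],
  [0, 0, 1, -52, 0],
  [0, 0, 1, -52, 0],
  [0, 0, 1, -52, 0],
  [0, 0, 1, -52, 0],
], grip_force=25)

```text
time_s: 42.6
tcp_pos: [0.4229, -0.1471, 0.1313]
orientation: [0.032, 0.999, 0.003, -0.0]
contact_force: [1.2, 12.0, 5.2]
opening: 0.0119
```

Request:
carry_out([
  [0, 0, 0, 0, -10],
  [0, 0, 0, 0, -20],
  [0, 0, 0, 0, -30],
  [0, 0, 0, 0, -40],
  [0, 0, 0, 0, -50],
  [0, 0, 0, 0, -60],
  [0, 0, 0, 0, -69],
  [0, 0, 0, 0, -69],
  [0, 0, 0, 0, -69],
])

```text
time_s: 43.72
tcp_pos: [0.4226, -0.1477, 0.1313]
orientation: [0.592, 0.806, 0.001, -0.002]
contact_force: [-0.3, 9.5, 6.1]
opening: 0.0117
```

```bash
python3 -c "
from h import *
st()"
```

```text
t 43.73 tcp [ 422.6 -147.7  131.3] psi 17.4 F [-0.3  9.5  6.1] M [ 1.57  0.04 -0.01] op 11.7 q [-0.51 -0.02  2.11  0.    1.05 -0.82]
```

Release, rise, and retreat for a final look.

Request:
carry_out([
  [40, 0, 0, 0, 0],
  [40, 0, 0, 0, 0],
  [40, 0, 0, 0, 0],
  [40, 0, 0, 40, 0],
  [40, 0, 0, 90, 0],
  [40, 0, -60, 120, 0],
  [40, 0, -120, 130, 0],
  [40, -10, -180, 130, 0],
  [40, -20, -240, 130, 0],
  [40, -20, -260, 130, 0],
  [40, -20, -260, 130, 0],
])

```text
time_s: 45.1
tcp_pos: [0.4024, -0.4103, 0.2607]
orientation: [0.592, 0.806, 0.0, -0.0]
contact_force: [0.5, 0.2, -0.1]
opening: 0.0397
```

```bash
python3 v.py side 250 200 410 350 s23;python3 v.py top 170 150 540 380 t23;python3 v.py top 260 210 440 340 t24
```

```text
t 45.1 tcp [ 402.4 -410.3  260.7] psi 17.3 F [ 0.5  0.2 -0.1] M [-0.05  0.01 -0.02] op 39.7 q [-0.93  0.13  1.69  0.    1.32 -1.24]
4.0
t 45.15 tcp [ 402.7 -409.1  260.7] psi 17.4 F [0.9 1.1 0.1] M [-0.03 -0.01  0.02] op 39.8 q [-0.93  0.12  1.7   0.    1.32 -1.23]
2.1621621621621623
t 45.2 tcp [ 402.9 -408.4  260.7] psi 17.5 F [-0.4  0.1 -0.1] M [-0.06 -0.01 -0.04] op 40.1 q [-0.93  0.12  1.7   0.    1.32 -1.23]
4.444444444444445
```

View pics/s23.png

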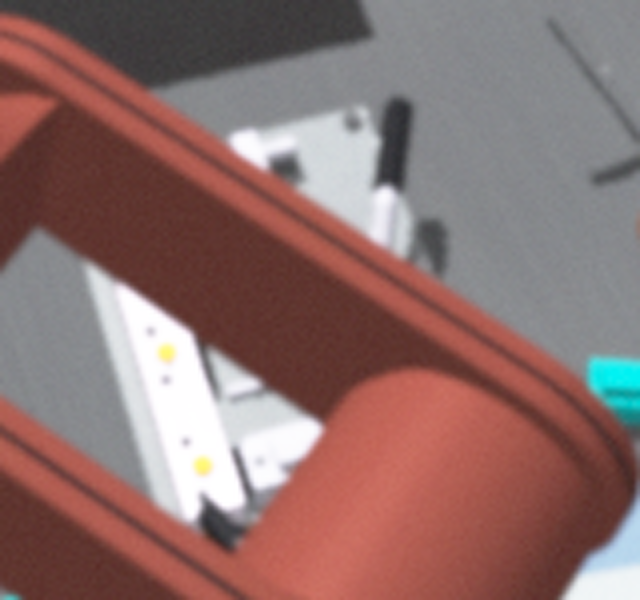

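View pics/t23.png

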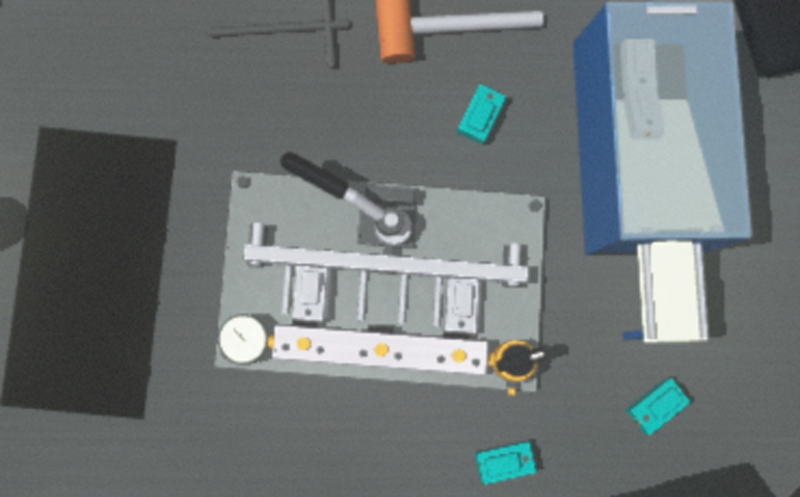

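View pics/t24.png

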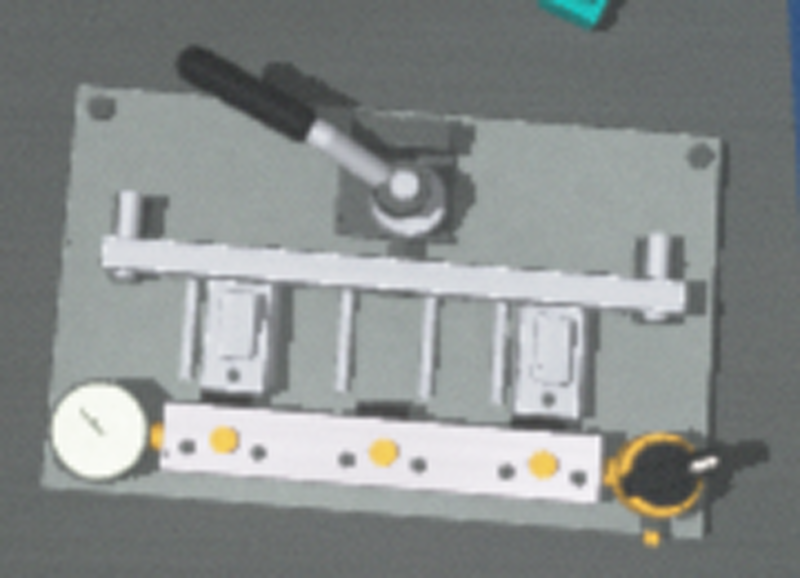

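```bash
python3 -c "
from bench import finish_job
print(finish_job())"
```

```text
the job is handed in; nothing more can be done
None
```

The changeover is done and handed in at about 45 s of the 210 s allowed. I turned the valve off and opened the lever. Both tested inserts then went through the flap, and both fresh inserts went right way up into lanes 1 and 3 with their ports to the seal. After that I clamped the lever and turned the knob back to test. Only two tested and two fresh inserts were present at the start, so lane 2 stayed empty, as it began.

**Last checks:** the final top pictures show:
- the lever in its clamped position and the bar against both fresh inserts
- the knob pointing as it did at the start (test)
- the mat empty and both tested inserts in the wash box
- the mallet, the hex key and the turquoise look-alikes where they were

The can was outside the last close-ups; it was not touched and looked unmoved in earlier ones.

**Disagreements:**
- The network put one fresh insert about 1 cm off in y from its edges in the picture. I used the edges, and that grasp was good.
- The two cameras differed by about 2–4 mm.
- I felt light contact of 8–15 N while setting the fresh inserts down. Both sat flat in their lanes in the pictures taken afterwards.

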